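# Dial the code and draw the bolt of the sample case

## Robot

A 7-joint arm with a two-finger parallel gripper is mounted at the origin on a cart in front of the work surface, level with it; the furniture and walls round the work are solid. World frame = base frame: x ahead of the robot, y to its left, z up, the work surface at z = 0. Lengths are in mm, angles in rad, forces in N, time in s.
With the tool pointing down it reaches from about 350 to 900 mm from the base axis. Payload 7.2 kg.
Tool frame: the origin (TCP) lies on the centre line of the jaws, within the pads' length; the fingertips stand 25 mm ahead of it and the grasp point (between the pads) lies 6 mm ahead of it; x points along the fingers, z is the direction in which the jaws open and shut, and the axes are right-handed (so a half turn about x gives the same grasp; the last joint's range is limited). The gripper opens to 85 mm and grips with 20 to 120 N. Pads are 22 mm wide; open, the fingers measure 114 mm over their backs; the gripper's body (76 mm by 85 mm) begins 54 mm behind the grasp point. The pads swing forward as they close: fully open they stand 13 mm farther back than shut.
Start: joints at [-1.386, 0.411, -0.013, 1.596, 0.006, 1.134, -0.082], TCP at [156.332, 605.136, 233.597] pointing down, gripper open.
Joint ranges: [-2.95, 2.95], [-0.29, 1.99], [-1.47, 1.44], [0.14, 2.54], [-1.03, 4.17], [0.13, 1.85], [-2.86, 2.86]. Speed limits (rad/s): [2.39, 2.39, 3.01, 3.01, 3.14, 3.14, 3.14].

## Interface

Orientations are given as [roll, pitch, yaw] about the fixed x, y, z axes, in that order (R = Rz(yaw) Ry(pitch) Rx(roll)).
In Python, from rig import get_state, grab_frame, get_calibration, sign_off gives the robot as it stands.
- The arm moves only by the tool carry_out, never from a script. Its argument "moves" is a list of rows, each a list of 3 entries, a list of its own where there are three numbers: the gripper command: -1 is fully open, 1 is shut, values between are in proportion, then the shift along the world's x, y, z in mm, then the turn, a rotation vector about the world's x, y, z in rad. In form: [[gripper, [tx, ty, tz], [wx, wy, wz]], ...]. A call has exactly 5 rows; each row shifts and turns the pose as measured when the row begins; what a row does not reach is not made up. A row lasts 1/10 s, in which the tool goes at most 50 mm and 8.59 degrees, less where a joint would pass 70% of its speed; a pose out of reach is approached as far as the arm can. A call with a gripper value outside its range is refused whole. The fingers move at their own pace and stop on an object; "grip_force" is the grip in N (left out, the last holds). Time passes only in rows, so rows that do not move let the fingers close, or fill a call up. It gives the time, the measured TCP pose, the force and the opening at its end, in the units of the state.
- get_state(): the state, without advancing time (a new reading comes with each control period).
- grab_frame(name): name is "side" or "top"; returns the picture (384x512x3 uint8, blue, green, red); there is no depth.
- get_calibration(name): a dict with "fx", "fy", "cx", "cy" (pixels), "distortion" ([k1, k2, p1, p2, k3] as OpenCV has them; the pictures are not rectified), "view" (4x4, takes a point from world to camera coordinates). Camera axes: x right, y up, looking along -z (the intrinsics and any distortion apply to the point x, -y, -z); pixel columns grow to the right and rows downward; lengths in mm; the calibration is good to about 2 mm. A picture is of the moment at which its call begins. get_calibration takes no time and is no camera call.
- sign_off(): hands the job in, once; it reports no verdict.
The state is a dict: "t": time; "joint_positions": joint angles; "dq": joint speeds; "joint_torque": joint torques, N m; "tool_pos": TCP position; "tcp_rot": TCP orientation; "wrist_force": force on the tool from outside, world axes, zero at the start; "wrist_torque": the same for the moment, N m; "gripper_width": opening from 0.0 (shut) to 1.0 (fully open).
Only numpy, scipy, OpenCV 4.12 (cv2) and the standard library are available. Lean on these libraries where they do the work, as an engineer would, in place of code of your own. Each camera call takes 0.05 s, during which the arm holds its last target.

## Task

Unlock the grey sample case: roll its three number wheels, from left to right, to the code 5 - 2 - 6 so that each digit stands level with the index lines, then push the bolt handle away from you until it is fully open. Roll the wheels with a light fingertip and do not force the bolt; leave the things around the case where they are.

Things in the scene. Friction and masses are not known exactly. Their poses are not given: they have to be found in the camera images.
- case: Grey locked sample case, fixed on the bench, 120 (x) x 250 (y) x 60 mm high. Origin: centre of its underside; x points away from the side with the folded carrying handle (roughly away from the robot), y to the left along the row of wheels, z up. Out of its flat top (z = 60 mm) stand three black number wheels and, right of them, a bolt handle.
- wheel_1_top (a point): Point fixed to the case, 74 mm above its underside: NOMINAL apex of the left wheel (x = 0, y = +65 mm in the case frame; axes as the case). The wheels do not sit accurately: the true apex is from 5 mm lower to 5 mm higher than this, different for each wheel, and must be felt for.
- wheel_1 (a joint): Turn of the left number wheel, rad. All wheels: black rim, white digits 0 to 9, radius 24 mm, 16 mm wide, 36 mm apart, axle along case y. Value = digit x 0.628 when that digit is at the apex, level with the index lines beside the wheel; it grows as the top rolls away from the robot (case +x). Stops just below 0 and above 9.
- wheel_2_top (a point): Point fixed to the case, 74 mm above its underside: NOMINAL apex of the middle wheel (x = 0, y = +29 mm in the case frame; axes as the case). The wheels do not sit accurately: the true apex is from 5 mm lower to 5 mm higher than this, different for each wheel, and must be felt for.
- wheel_2 (a joint): Turn of the middle number wheel, rad. As the left wheel. Every wheel takes about 1.7 N along the rim to turn and stays where it is left; the rim is driven by friction of something pressed on it from above and dragged along case x (24 mm per rad).
- wheel_3_top (a point): Point fixed to the case, 74 mm above its underside: NOMINAL apex of the right wheel (x = 0, y = -7 mm in the case frame; axes as the case). The wheels do not sit accurately: the true apex is from 5 mm lower to 5 mm higher than this, different for each wheel, and must be felt for.
- wheel_3 (a joint): Turn of the right number wheel, rad. As the left wheel. Every wheel gives downward on a spring of 3 N/mm, at most 6 mm; a press of 4 to 8 N drives it without slip, more than 14 N damages it.
- bolt_handle (a point): Centre of the top face of the bolt handle, an upright dark steel tab 12 mm (case x) x 26 mm (case y) that rises 25 mm above the panel, at y = -75 mm in the case frame, x = -12 mm when locked; axes as the case. It can be pushed on the face towards the robot.
- bolt (a joint): Bolt travel (m): 0 locked, 0.015 fully open (end stop), along case +x (away from the robot); 2 N of friction, stays where left. Its teeth enter slots inside the wheels: unless every wheel is within about 0.14 rad of its code digit it stops solidly within the first 8 mm. A push of more than 20 N damages it.
- weight_100: Bystander, brass knobbed weight, 24 x 24 x 35 mm, left of the case; origin at the centre of its underside. Leave it where it is.
- vial_4: Bystander, brown vial with blue cap, 30 x 30 x 66 mm, left of the case; origin at the centre of its underside. Leave it where it is.
- petri_dish: Bystander, clear petri dish, 66 x 66 x 15 mm, right of the case; origin at the centre of its underside. Leave it where it is.
- battery_1: Bystander, battery cell lying down, 50 x 14 x 14 mm, right of the case; origin at the centre of its underside. Leave it where it is.
- weight_50: Bystander, small brass knobbed weight, 19 x 19 x 28 mm, standing on the rear right corner of the case; origin at the centre of its underside. Leave it where it is.

How it is judged:
By the outcome, as a careful person would: the job done as asked, in the order asked, and still so for the second after the job is handed in, with the robot touching nothing.
It also fails if it takes over 72 s, if anything falls off the work surface, if the arm or the gripper's body presses on something with over 40 N, if the wrist force passes 120 N, or if a joint passes its speed limit or range.

## Working session

There is one attempt and no reset: what is moved stays moved. The work goes in short steps, Python scripts to look and compute and a tool call to move; the robot and the scene stay as the last step left them, time stands still between calls to the robot, and variables do not carry over. Pictures are saved under pics/ and viewed, and the job is handed in when it is done.

Besides the shell and the picture viewer there is one more tool, called after "Request:" as a command line: name --argument value ..., lists and objects as JSON in quotes. carry_out: Moves the arm, as the interface text tells. Its arguments: {"type":"object","properties":{"moves":{"type":"array"},"grip_force":{"type":"number"}},"required":["moves"]}

```bash
ls; mkdir -p pics; python3 - <<'E'
from rig import *
import cv2
s=get_state();print(s)
for n in ("side","top"):
    c=get_calibration(n);print(n,c)
    cv2.imwrite(f"pics/{n}0.png",grab_frame(n))
E
```

```text
pics
{'t': 0.0, 'joint_positions': array([-1.38620974,  0.41187812, -0.01274232,  1.59706516,  0.00559719,
        1.1343133 , -0.0821692 ]), 'dq': array([ 6.20554932e-04, -2.57918939e-04, -1.72671190e-04,  1.70286644e-04,
        5.92252897e-05,  2.08524253e-04,  1.62288491e-04]), 'joint_torque': array([-6.85719692e-05, -6.00623202e+01,  6.81558810e-01, -2.99414742e+01,
        1.35337588e-02,  1.07572883e-02,  1.89179957e-05]), 'tool_pos': array([156.21034429, 604.63909678, 232.7578458 ]), 'tcp_rot': array([-3.07937024,  1.56916796, -1.76127836]), 'wrist_force': array([0.22051752, 0.23977678, 0.3702789 ]), 'wrist_torque': array([0.07230648, 0.04268035, 0.0204399 ]), 'gripper_width': 0.9986745707164931}
side {'fx': 442.0325779126809, 'fy': 442.0325779126809, 'cx': 247.08214919912945, 'cy': 188.69587786537713, 'distortion': array([0.00088682, 0.        , 0.        , 0.        , 0.        ]), 'view': array([[ 9.49806349e-01, -3.12609701e-01,  1.19613850e-02,
        -6.02848971e+02],
       [ 1.77398063e-01,  5.69696311e-01,  8.02481178e-01,
        -8.26723230e+01],
       [-2.57677758e-01, -7.60079791e-01,  5.96557528e-01,
        -9.00414002e+02],
       [ 0.00000000e+00,  0.00000000e+00,  0.00000000e+00,
         1.00000000e+00]])}
top {'fx': 353.16684633626306, 'fy': 353.16684633626306, 'cx': 251.0433697944873, 'cy': 195.88197523264435, 'distortion': array([-0.07171011,  0.        ,  0.        ,  0.        ,  0.        ]), 'view': array([[-1.10009524e-02, -9.99246754e-01, -3.72142928e-02,
        -1.54217512e+02],
       [ 9.89900840e-01, -1.61432486e-02,  1.40839349e-01,
        -5.65016726e+02],
       [-1.41334021e-01, -3.52890927e-02,  9.89332792e-01,
        -8.54931185e+02],
       [ 0.00000000e+00,  0.00000000e+00,  0.00000000e+00,
         1.00000000e+00]])}
```

```bash
python3 - <<'E'
import cv2
for n in("side","top"):
    i=cv2.imread(f"pics/{n}0.png");cv2.imwrite(f"pics/{n}0b.png",cv2.resize(i,(800,600),interpolation=cv2.INTER_CUBIC))
E
```

```text
(no output)
```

View pics/side0b.png

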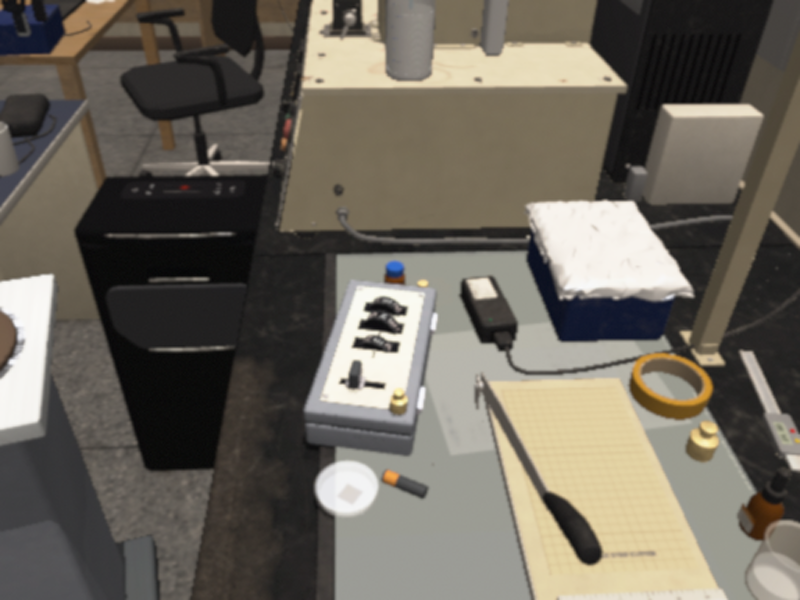

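View pics/top0b.png

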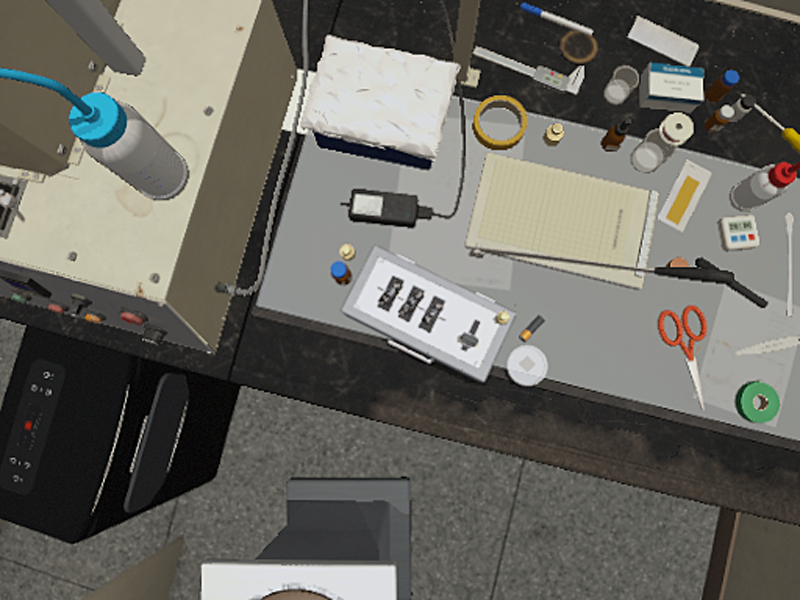

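The side view shows the case at (375,360)/800-wide. The top view shows it at (430,310), rotated, with the wheels around (390,290), (411,302), (432,314) and the bolt near (470,335). I'll zoom in on both.

```bash
python3 - <<'E'
import cv2
i=cv2.imread("pics/top0.png")[150:250,210:340];cv2.imwrite("pics/topz.png",cv2.resize(i,None,fx=6,fy=6,interpolation=cv2.INTER_CUBIC))
i=cv2.imread("pics/side0.png")[170:290,190:290];cv2.imwrite("pics/sidez.png",cv2.resize(i,None,fx=5,fy=5,interpolation=cv2.INTER_CUBIC))
E
```

```text
(no output)
```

View pics/topz.png

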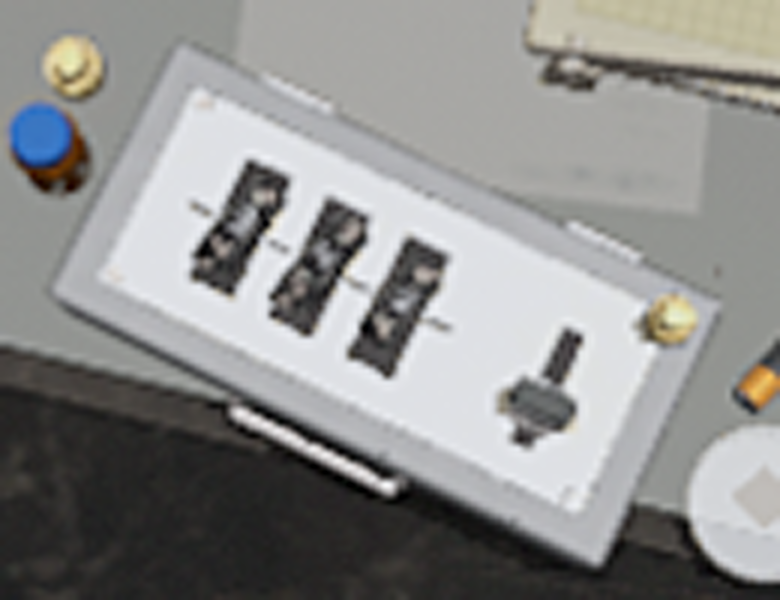

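View pics/sidez.png

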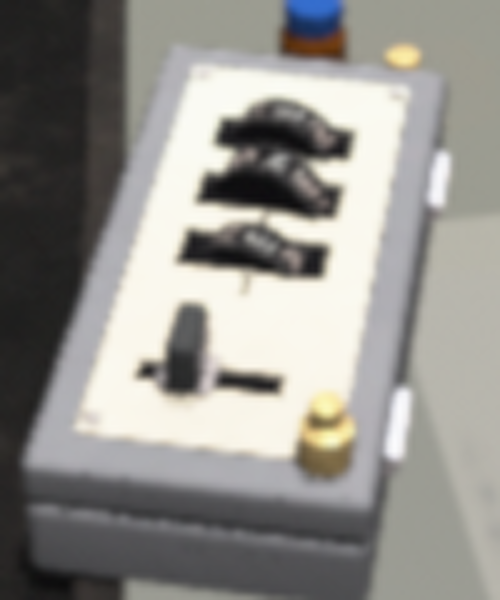

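The top zoom shows the outer top corners of the case at about (183,45), (718,305), (600,568), (55,290) in zoomed px. The digits are only a few pixels high. Next I fit the case pose.

```bash
cat > h.py <<'E'
import numpy as np, cv2
from rig import get_state, grab_frame, get_calibration
from scipy.spatial.transform import Rotation as Rn
C={n:get_calibration(n) for n in("side","top")}
def KD(n):
    c=C[n];return np.array([[c["fx"],0,c["cx"]],[0,c["fy"],c["cy"]],[0,0,1.]]),np.array(c["distortion"])
def proj(n,P):
    V=C[n]["view"];P=np.atleast_2d(np.array(P,float));p=(V[:3,:3]@P.T).T+V[:3,3];p=p*[1,-1,-1]
    K,D=KD(n);return cv2.projectPoints(p,np.zeros(3),np.zeros(3),K,D)[0].reshape(-1,2)
def ray(n,uv):
    K,D=KD(n);q=cv2.undistortPoints(np.array(uv,float).reshape(-1,1,2),K,D).reshape(-1,2)
    V=C[n]["view"];d=np.c_[q[:,0],-q[:,1],-np.ones(len(q))];R=V[:3,:3]
    return -R.T@V[:3,3],(R.T@d.T).T
def onz(n,uv,z):
    o,d=ray(n,uv);return o+d*((z-o[2])/d[:,2])[:,None]
E
python3 - <<'E'
from h import *
import json
loc=np.array([[60,125],[60,-125],[-60,-125],[-60,125]],float)
def fit(W):
    a=loc-loc.mean(0);b=W-W.mean(0)
    th=np.arctan2((a[:,0]*b[:,1]-a[:,1]*b[:,0]).sum(),(a*b).sum())
    c,s=np.cos(th),np.sin(th);R=np.array([[c,-s],[s,c]]);t=W.mean(0)-R@loc.mean(0)
    print("th",th,"t",t,"res",(W-(loc@R.T+t)).round(1).tolist(), "sides",[round(np.linalg.norm(W[i]-W[i-1]),1) for i in range(4)])
    return th,t
z=np.array([[183,45],[718,305],[600,568],[55,290]],float)
fit(onz("top",[210,150]+(z+.5)/6-.5,60)[:,:2])
# refined: min area rect on panel+frame mask via side
z=np.array([[448,75],[378,510],[25,465],[172,45]],float)
fit(onz("side",[190,170]+(z+.5)/5-.5,60)[:,:2])
E
```

```text
th -0.47984628081400826 t [ 549.75518764 -218.87954056] res [[-2.5, -0.6], [0.0, 3.6], [0.9, -0.3], [1.6, -2.6]] sides [np.float64(115.5), np.float64(245.1), np.float64(117.4), np.float64(248.3)]
th -0.4747196441366195 t [ 552.77188635 -214.07958123] res [[-0.7, -0.2], [0.5, -0.7], [-0.3, 0.1], [0.5, 0.8]] sides [np.float64(119.4), np.float64(249.9), np.float64(121.1), np.float64(251.0)]
```

```bash
cat >> h.py <<'E'
def cw(th,t,P):
    c,s=np.cos(th),np.sin(th);P=np.atleast_2d(np.array(P,float));return np.c_[P[:,:2]@np.array([[c,-s],[s,c]]).T+t,P[:,2]]
def overlay(th,t,f,tag,img=None):
    for n,(x0,y0,x1,y1,k) in {"top":(210,150,340,250,6),"side":(190,170,290,290,5)}.items():
        i=(cv2.imread(f"pics/{n}0.png") if img is None else img[n])[y0:y1,x0:x1]
        i=cv2.resize(i,None,fx=k,fy=k,interpolation=cv2.INTER_CUBIC)
        def d(P,col,closed=True):
            uv=((proj(n,cw(th,t,P))-[x0,y0]+.5)*k-.5).astype(int);cv2.polylines(i,[uv.reshape(-1,1,2)],closed,col,1)
        o=[[60,125],[60,-125],[-60,-125],[-60,125]]
        d([[*p,60] for p in o],(0,0,255)); d([[*p,0] for p in o],(0,255,255))
        for y in(65,29,-7):
            d([[-3,y,74],[3,y,74]],(0,255,0));d([[0,y-3,74],[0,y+3,74]],(0,255,0))
            d([[-20,y-8,60],[20,y-8,60],[20,y+8,60],[-20,y+8,60]],(255,0,255))
        d([[-18,-88,85],[-6,-88,85],[-6,-62,85],[-18,-62,85]],(255,100,0))
        cv2.imwrite(f"pics/{f}_{n}.png",i)
E
python3 - <<'E'
from h import *
overlay(-.4775,np.array([551.3,-216.3]),"ov1","")
a=cv2.imread("pics/ov1_top.png");b=cv2.imread("pics/ov1_side.png")
E
```

```text
(no output)
```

View pics/ov1_top.png

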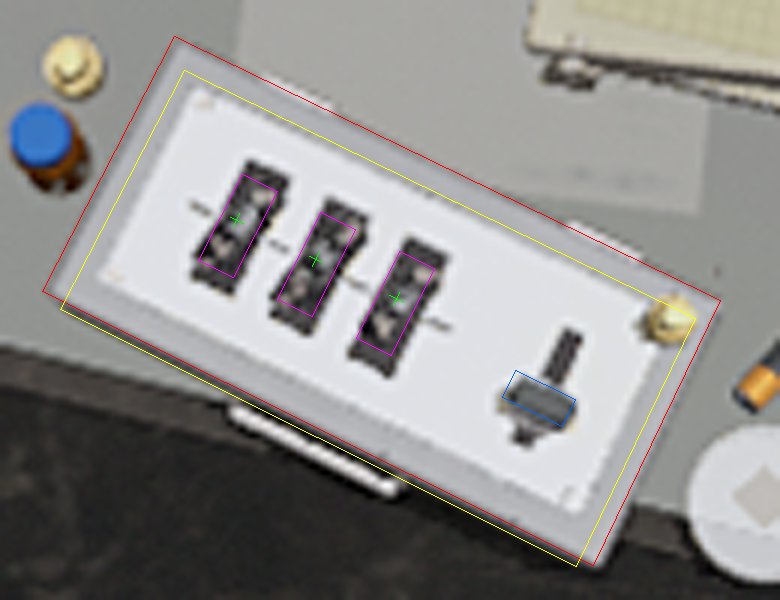

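View pics/ov1_side.png

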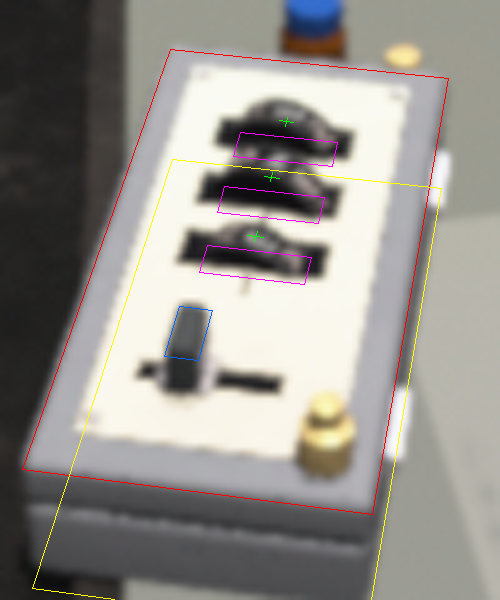

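```bash
python3 - <<'E'
from h import *
th,t=-.4775,np.array([551.3,-216.3])
def inv(P):
    c,s=np.cos(th),np.sin(th);return (P[:,:2]-t)@np.array([[c,-s],[s,c]])
T=lambda z:[210,150]+(np.array(z,float)+.5)/6-.5
S=lambda z:[190,170]+(np.array(z,float)+.5)/5-.5
names="tickL end, tick12 mid, tick23 mid, tickR end, slot far end, slot near end, panelTL,TR,BR,BL"
print("top",inv(onz("top",T([[195,207],[281,247],[360,285],[450,326],[573,332],[521,440],[197,90],[672,300],[578,510],[103,275]]),60)).round(1).tolist())
print("side tick23, tickR mid, slot near(x-), slot far(x+), panel",inv(onz("side",S([[265,215],[247,283],[140,371],[281,383],[410,90],[290,465],[77,430],[190,68]]),60)).round(1).tolist())
print("bolt top centre top/side", inv(onz("top",T([[541,398]]),85)), inv(onz("side",S([[190,311]]),85)))
print("sidecam",ray("side",[[250,190]])[0],"top",ray("top",[[250,190]])[0])
E
```

```text
top [[-0.8, 84.5], [0.0, 45.3], [0.4, 9.3], [1.5, -31.0], [21.6, -76.9], [-27.4, -77.1], [43.6, 106.2], [51.4, -107.3], [-42.6, -109.8], [-42.9, 105.6]]
side tick23, tickR mid, slot near(x-), slot far(x+), panel [[-1.4, 22.6], [-1.4, -17.8], [-30.9, -71.0], [19.7, -68.4], [44.8, 113.9], [29.2, -107.3], [-46.2, -103.4], [-49.1, 113.2]]
bolt top centre top/side [[-11.47904984 -75.60177655]] [[-13.77027471 -63.75348343]]
sidecam [ 355.23902942 -825.74480535  610.702643  ] top [ 436.78312952 -193.39229945  919.64894843]
```

```bash
cat >> h.py <<'E'
def wheels(f,th,t,img=None):
    rows=[]
    for n in("top","side"):
        I=cv2.imread(f"pics/{n}0.png") if img is None else img[n]
        cs=[]
        for y in(65,29,-7):
            # affine: image with case -y to right, +x up, around apex plane
            s=7.0;src=proj(n,cw(th,t,[[0,y,72],[20,y,72],[0,y-14,72]])).astype(np.float32)
            c=np.array([120,140.]);k=6
            dst=np.float32([c,c+[0,-20*k],c+[14*k,0]])
            o=cv2.warpAffine(I,cv2.getAffineTransform(src,dst),(240,280),flags=cv2.INTER_CUBIC)
            g=o.astype(float);o=np.clip((g-20)*1.4,0,255).astype(np.uint8)
            cv2.line(o,(0,140),(15,140),(0,255,0),1);cs.append(o)
        rows.append(np.hstack(cs))
    cv2.imwrite(f"pics/{f}.png",np.vstack(rows))
TH=-.4775;T0=np.array([551.3,-216.3])
E
python3 -c "
from h import *
wheels('w0',TH,T0)"
```

```text
(no output)
```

View pics/w0.png

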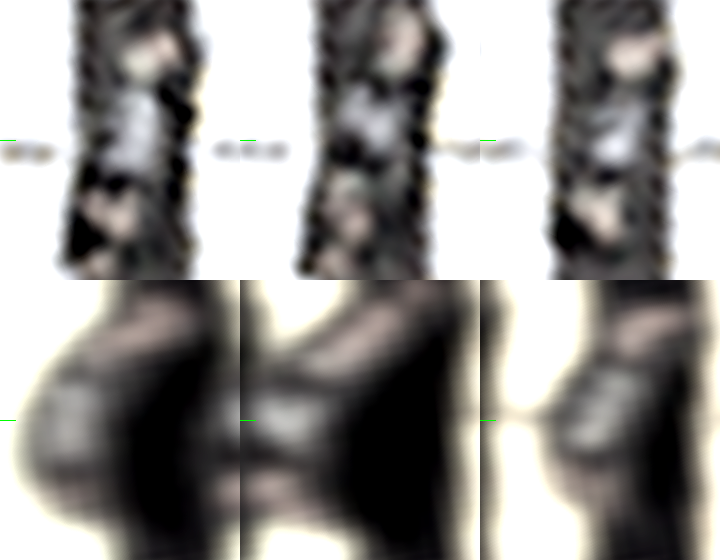

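The digits are too coarse to read, so I plan to roll each wheel to its low stop and count from there. First I check for obstacles on the way to the case.

```bash
python3 - <<'E'
from h import *
f=lambda n,u,z: onz(n,np.array(u,float)*.64,z).round(0)[:,:2].tolist()
print("box corner bottom", f("top",[[240,380],[245,290],[220,352]],0), "z200",f("top",[[165,300],[295,75],[215,350]],200))
print("black box top z0/-200", f("top",[[30,330],[238,388],[75,540],[215,480]],0), f("top",[[238,388],[75,540]],-200))
print("cart", f("top",[[200,565],[397,565],[290,480],[408,480]],0))
print(f("side",[[280,228],[600,228]],0))
print("tilt/R", Rn.from_euler("xyz",get_state()["tcp_rot"]).as_matrix().round(3))
E
```

```text
box corner bottom [[447.0, 97.0], [600.0, 92.0], [494.0, 133.0]] z200 [[553.0, 141.0], [877.0, -32.0], [484.0, 69.0]]
black box top z0/-200 [[536.0, 484.0], [433.0, 100.0], [178.0, 379.0], [282.0, 136.0]] [[433.0, 164.0], [122.0, 504.0]]
cart [[145.0, 159.0], [149.0, -164.0], [283.0, 10.0], [283.0, -183.0]]
[[507.0, 187.0], [1030.0, 26.0]]
tilt/R [[-0.    -0.968  0.25 ]
 [-0.001  0.25   0.968]
 [-1.    -0.    -0.001]]
```

Request:
carry_out --moves '[[1,[16,-43,5],[0,0,-0.14]],[1,[16,-43,5],[0,0,-0.14]],[1,[16,-43,5],[0,0,-0.14]],[1,[16,-43,5],[0,0,-0.14]],[1,[16,-43,5],[0,0,-0.14]]]' --grip_force 40

```text
t: 0.6
tool_pos: [233.0, 385.8, 253.2]
tcp_rot: [3.051, 1.563, -2.63]
wrist_force: [0.1, 0.2, 0.6]
gripper_width: 0.146
```

Request:
carry_out --moves '[[1,[16,-43,0],[0,0,-0.14]],[1,[16,-43,0],[0,0,-0.14]],[1,[16,-43,0],[0,0,-0.14]],[1,[16,-43,0],[0,0,-0.14]],[1,[16,-43,0],[0,0,-0.14]]]'

```text
t: 1.1
tool_pos: [314.1, 161.1, 253.1]
tcp_rot: [2.815, 1.563, 2.689]
wrist_force: [1.3, 0.5, 0.6]
gripper_width: 0.0
```

Request:
carry_out --moves '[[1,[24,-38,0],[0,0,-0.14]],[1,[30,-38,0],[0,0,-0.14]],[1,[30,-38,0],[0,0,-0.12]],[1,[30,-36,0],[0,0,0]],[1,[30,-30,0],[0,0,0]]]'

```text
t: 1.6
tool_pos: [459.2, -29.3, 254.1]
tcp_rot: [2.309, 1.559, 1.761]
wrist_force: [-0.2, 1.8, -0.2]
gripper_width: 0.0
```

```bash
cat >> h.py <<'E'
def st(T=None):
    T=T0 if T is None else T
    s=get_state();R=Rn.from_euler("xyz",s["tcp_rot"]).as_matrix()
    tip=s["tool_pos"]+25*R[:,0]
    c,sn=np.cos(TH),np.sin(TH);q=np.array([[c,-sn],[sn,c]]).T
    d=q@(tip[:2]-T);f=q@s["wrist_force"][:2]
    print("t",round(s["t"],2),"tool",s["tool_pos"].round(1),"tip case",d.round(1),"tipz",tip[2].round(1),"Fcase",f.round(2),s["wrist_force"][2].round(2),"xax",R[:,0].round(3),"zang",round(float(np.arctan2(R[1,2],R[0,2])),3),"w",round(float(s["gripper_width"]),3))
    return s,R,tip
E
python3 -c "
from h import *
st()
w=cw(TH,T0,[[0,65,74],[0,29,74],[0,-7,74],[-12,-75,85]]);print(w.round(1))"
```

```text
t 1.6 tool [459.2 -29.3 254.1] tip case [-167.9  124. ] tipz 229.1 Fcase [-1.03  1.46] -0.16 xax [-0.002  0.011 -1.   ] zang -0.548 w 0.0
[[ 581.2 -158.6   74. ]
 [ 564.6 -190.5   74. ]
 [ 548.1 -222.5   74. ]
 [ 506.2 -277.4   85. ]]
```

Request:
carry_out --moves '[[1,[30,-30,-22],[-0.011,-0.002,0.07]],[1,[30,-30,-25],[0,0,0]],[1,[30,-30,-25],[0,0,0]],[1,[27,-28,-25],[0,0,0]],[1,[14,-16,-20],[0,0,0]]]'

```text
t: 2.1
tool_pos: [596.8, -169.7, 134.5]
tcp_rot: [0.416, 1.565, -0.057]
wrist_force: [-0.1, -0.2, 0.3]
gripper_width: 0.003
```

```bash
python3 - <<'E'
from h import *
st()
cv2.imwrite("pics/top1.png",cv2.resize(grab_frame("top")[130:270,190:360],None,fx=4,fy=4,interpolation=2));cv2.imwrite("pics/side1.png",cv2.resize(grab_frame("side")[100:300,160:320],None,fx=3.0,fy=3,interpolation=2))
E
```

```text
t 2.1 tool [ 596.8 -169.7  134.5] tip case [19.1 62.3] tipz 109.5 Fcase [ 0.01 -0.25] 0.32 xax [ 0.005 -0.    -1.   ] zang -0.474 w 0.003
```

View pics/top1.png

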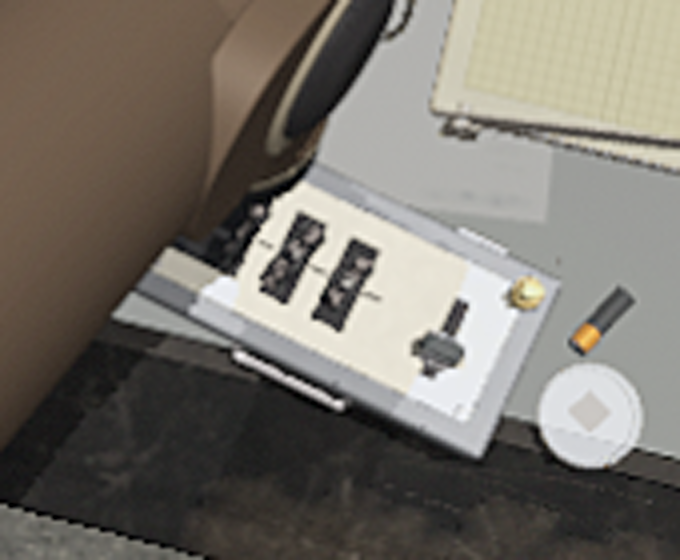

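View pics/side1.png

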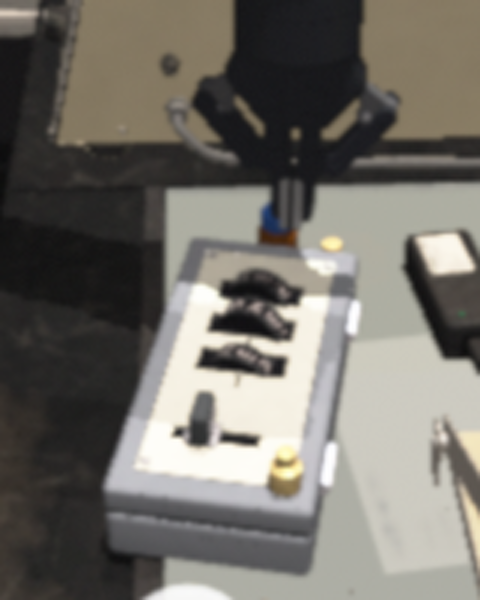

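```bash
python3 - <<'E'
from h import *
s,R,tip=st()
p=proj("side",[tip,tip+10*R[:,2],tip-10*R[:,2],tip+11*R[:,1],tip-11*R[:,1]]);print(((p-[160,100]+.5)*3).round(0).tolist())
i=grab_frame("side")[140:200,220:300];cv2.imwrite("pics/side2.png",cv2.resize(i,None,fx=8,fy=8,interpolation=2))
print(((p-[220,140]+.5)*8).round(0).tolist())
E
```

```text
t 2.2 tool [ 594.9 -169.8  132.9] tip case [17.4 61.3] tipz 107.9 Fcase [-0.14 -0.46] -0.8 xax [ 0.001 -0.001 -1.   ] zang -0.475 w -0.002
[[288.0, 248.0], [304.0, 250.0], [273.0, 247.0], [291.0, 238.0], [286.0, 258.0]]
[[289.0, 342.0], [329.0, 346.0], [248.0, 337.0], [295.0, 316.0], [282.0, 368.0]]
```

View pics/side2.png

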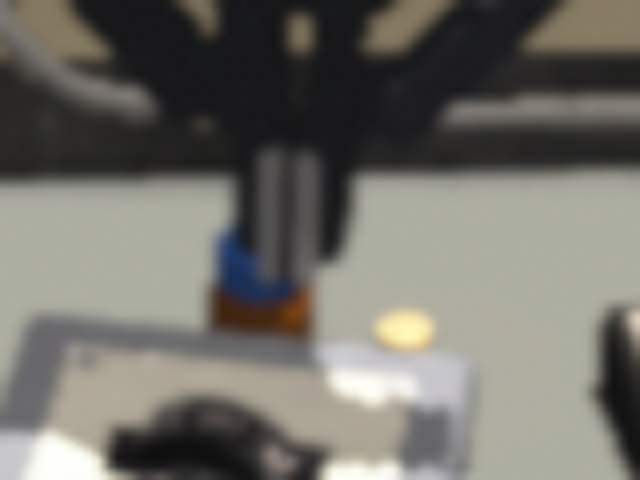

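The pads end near row 282, above the computed 342. So I will take the fingertip height from touch instead of from the nominal length. Now I approach wheel 1.

Request:
carry_out --moves '[[1,[-4,4,-6],[0,0,0]],[1,[-3,4,-6],[0,0,0]],[1,[0,0,-6],[0,0,0]],[1,[0,0,-4],[0,0,0]],[1,[0,0,-1],[0,0,0]]]'

```text
t: 2.75
tool_pos: [586.8, -155.3, 112.8]
tcp_rot: [0.99, 1.564, 0.52]
wrist_force: [0.9, -0.2, -0.1]
gripper_width: 0.002
```

```bash
python3 - <<'E'
from h import *
s,R,tip=st()
p=proj("side",[tip])[0];print((p-[200,140]+.5)*5)
i=grab_frame("side")[140:240,200:300];cv2.imwrite("pics/side3.png",cv2.resize(i,None,fx=5,fy=5,interpolation=2))
E
```

```text
t 2.75 tool [ 586.8 -155.3  112.8] tip case [ 3.6 70.6] tipz 87.8 Fcase [0.92 0.25] -0.08 xax [ 0.006  0.003 -1.   ] zang -0.47 w 0.002
[248.5010788  237.21120565]
```

View pics/side3.png

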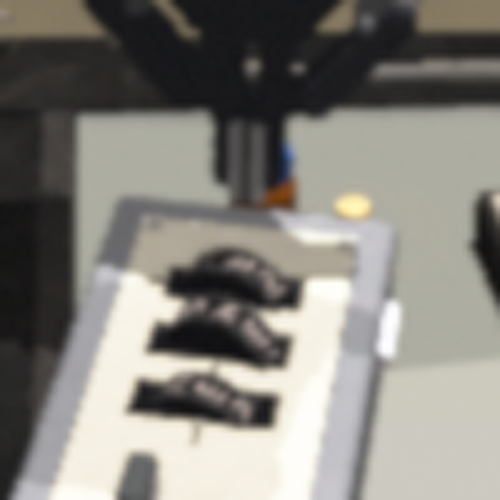

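Request:
carry_out --moves '[[1,[-1,-2,-2],[0,0,0]],[1,[-1,-2,-2],[0,0,0]],[1,[0,0,-2],[0,0,0]],[1,[0,0,-2],[0,0,0]],[1,[0,0,0],[0,0,0]]]'

```text
t: 3.3
tool_pos: [585.2, -160.2, 105.0]
tcp_rot: [0.851, 1.563, 0.38]
wrist_force: [0.0, -0.5, 0.5]
gripper_width: 0.004
```

```bash
python3 - <<'E'
from h import *
for _ in range(3): st()
E
```

```text
t 3.3 tool [ 585.2 -160.2  105. ] tip case [ 4.4 65.5] tipz 80.0 Fcase [ 0.27 -0.48] 0.5 xax [ 0.007  0.003 -1.   ] zang -0.471 w 0.004
t 3.3 tool [ 585.2 -160.2  105. ] tip case [ 4.4 65.5] tipz 80.0 Fcase [ 0.27 -0.48] 0.5 xax [ 0.007  0.003 -1.   ] zang -0.471 w 0.004
t 3.3 tool [ 585.2 -160.2  105. ] tip case [ 4.4 65.5] tipz 80.0 Fcase [ 0.27 -0.48] 0.5 xax [ 0.007  0.003 -1.   ] zang -0.471 w 0.004
```

Request:
carry_out --moves '[[1,[0,0,-0.6],[0,0,0]],[1,[0,0,-0.6],[0,0,0]],[1,[0,0,-0.6],[0,0,0]],[1,[0,0,-0.6],[0,0,0]],[1,[0,0,-0.6],[0,0,0]]]'

```text
t: 3.8
tool_pos: [585.3, -160.3, 101.8]
tcp_rot: [0.832, 1.563, 0.362]
wrist_force: [0.7, -0.9, -0.2]
gripper_width: -0.002
```

Request:
carry_out --moves '[[1,[0,0,-0.6],[0,0,0]],[1,[0,0,-0.6],[0,0,0]],[1,[0,0,-0.6],[0,0,0]],[1,[0,0,-0.6],[0,0,0]],[1,[0,0,-0.6],[0,0,0]]]'

```text
t: 4.3
tool_pos: [585.4, -160.3, 98.6]
tcp_rot: [0.834, 1.563, 0.363]
wrist_force: [1.0, -0.3, -0.0]
gripper_width: -0.001
```

Request:
carry_out --moves '[[1,[0,0,-0.6],[0,0,0]],[1,[0,0,-0.6],[0,0,0]],[1,[0,0,-0.6],[0,0,0]],[1,[0,0,-0.6],[0,0,0]],[1,[0,0,-0.6],[0,0,0]]]'

```text
t: 4.8
tool_pos: [585.4, -160.3, 95.3]
tcp_rot: [0.83, 1.563, 0.36]
wrist_force: [-0.6, -0.1, 0.7]
gripper_width: 0.001
```

```bash
python3 - <<'E'
from h import *
s,R,tip=st()
i=grab_frame("side")[140:240,200:300];cv2.imwrite("pics/side4.png",cv2.resize(i,None,fx=5,fy=5,interpolation=2))
E
```

```text
t 4.8 tool [ 585.4 -160.3   95.3] tip case [ 4.7 65.6] tipz 70.3 Fcase [-0.47 -0.41] 0.7 xax [ 0.008  0.003 -1.   ] zang -0.471 w 0.001
```

View pics/side4.png

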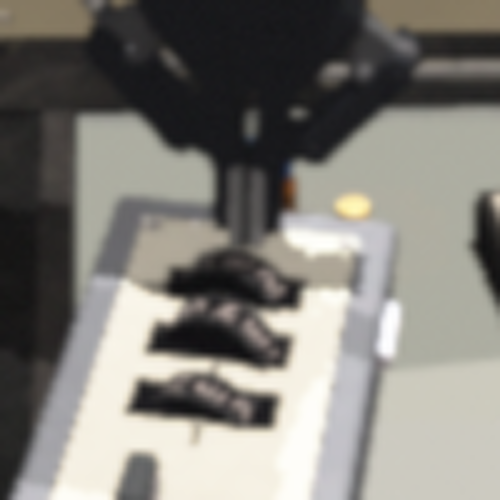

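Request:
carry_out --moves '[[1,[0,0,-0.6],[0,0,0]],[1,[0,0,-0.6],[0,0,0]],[1,[0,0,-0.6],[0,0,0]],[1,[0,0,-0.6],[0,0,0]],[1,[0,0,-0.6],[0,0,0]]]'

```text
t: 5.35
tool_pos: [585.4, -160.2, 92.0]
tcp_rot: [0.83, 1.563, 0.36]
wrist_force: [0.0, 0.6, -0.1]
gripper_width: -0.003
```

Request:
carry_out --moves '[[1,[0,0,-0.6],[0,0,0]],[1,[0,0,-0.6],[0,0,0]],[1,[0,0,-0.6],[0,0,0]],[1,[0,0,-0.6],[0,0,0]],[1,[0,0,-0.6],[0,0,0]]]'

```text
t: 5.85
tool_pos: [585.4, -160.2, 88.7]
tcp_rot: [0.833, 1.563, 0.362]
wrist_force: [-0.3, 0.3, 0.2]
gripper_width: -0.003
```

```bash
python3 - <<'E'
from h import *
s,R,tip=st()
i=grab_frame("side")[140:240,200:300];cv2.imwrite("pics/side5.png",cv2.resize(i,None,fx=7,fy=6,interpolation=2))
i=grab_frame("top")[150:250,210:310];cv2.imwrite("pics/top5.png",cv2.resize(i,None,fx=6,fy=6,interpolation=2))
E
```

```text
t 5.85 tool [ 585.4 -160.2   88.7] tip case [ 4.6 65.6] tipz 63.7 Fcase [-0.41  0.16] 0.24 xax [ 0.008  0.003 -1.   ] zang -0.471 w -0.003
```

View pics/side5.png

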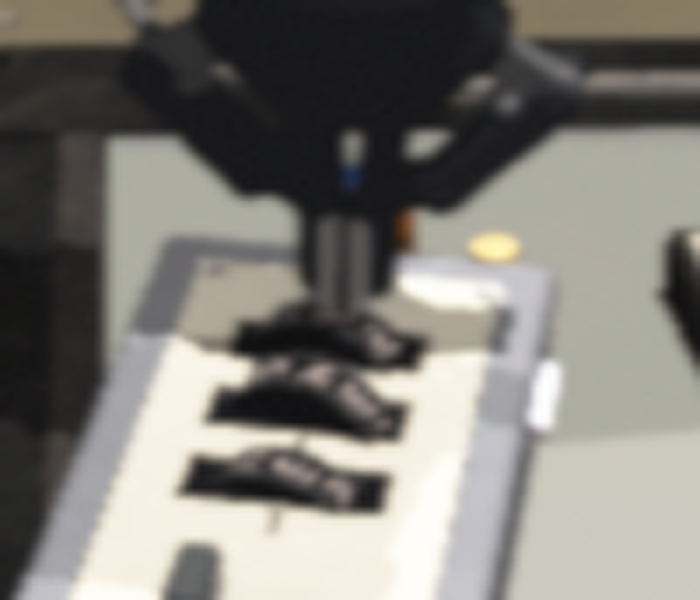

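View pics/top5.png

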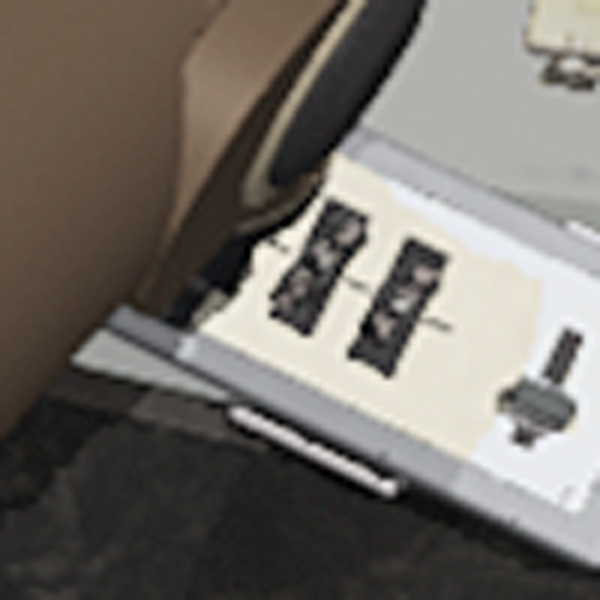

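Request:
carry_out --moves '[[1,[0,0,-0.5],[0,0,0]],[1,[0,0,-0.5],[0,0,0]],[1,[0,0,-0.5],[0,0,0]],[1,[0,0,-0.5],[0,0,0]],[1,[0,0,-0.5],[0,0,0]]]'

```text
t: 6.45
tool_pos: [585.4, -160.2, 86.0]
tcp_rot: [0.835, 1.563, 0.364]
wrist_force: [-0.5, -0.5, -0.4]
gripper_width: 0.0
```

Request:
carry_out --moves '[[1,[0,0,-0.5],[0,0,0]],[1,[0,0,-0.5],[0,0,0]],[1,[0,0,-0.5],[0,0,0]],[1,[0,0,-0.5],[0,0,0]],[1,[0,0,-0.5],[0,0,0]]]'

```text
t: 6.95
tool_pos: [585.5, -160.3, 83.6]
tcp_rot: [0.837, 1.563, 0.367]
wrist_force: [-0.7, 0.4, 3.7]
gripper_width: -0.002
```

Request:
carry_out --moves '[[1,[0,0,-0.5],[0,0,0]],[1,[0,0,-0.3],[0,0,0]],[1,[0,0,0],[0,0,0]],[1,[0,0,0],[0,0,0]],[1,[0,0,0],[0,0,0]]]'

```text
t: 7.45
tool_pos: [585.5, -160.3, 83.4]
tcp_rot: [0.879, 1.562, 0.409]
wrist_force: [-1.4, 0.5, 3.1]
gripper_width: -0.001
```

```bash
python3 - <<'E'
from h import *
s,R,tip=st();print(s["wrist_torque"])
i=grab_frame("side")[140:240,200:300];cv2.imwrite("pics/side6.png",cv2.resize(i,None,fx=7,fy=6,interpolation=2))
E
```

```text
t 7.45 tool [ 585.5 -160.3   83.4] tip case [ 4.7 65.6] tipz 58.4 Fcase [-1.52 -0.18] 3.09 xax [ 0.008  0.003 -1.   ] zang -0.471 w -0.001
[ 0.12382545  0.26232961 -0.03048859]
```

View pics/side6.png

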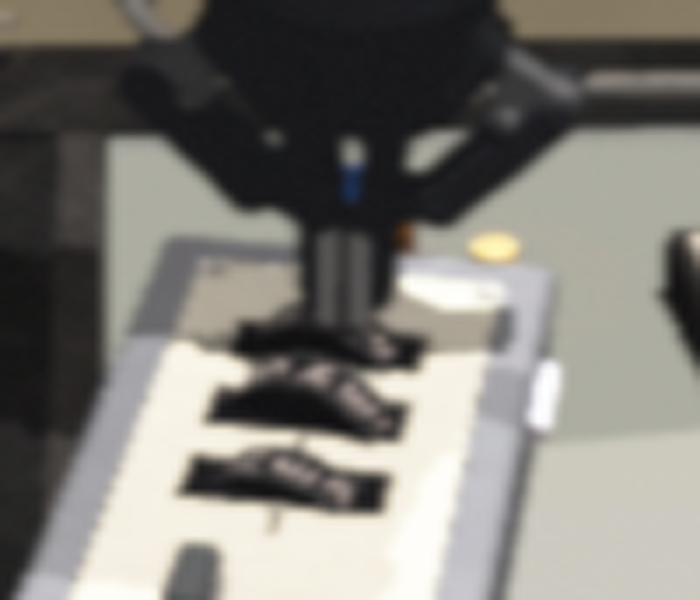

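Request:
carry_out --moves '[[1,[0,0,-0.4],[0,0,0]],[1,[0,0,-0.4],[0,0,0]],[1,[0,0,-0.3],[0,0,0]],[1,[0,0,0],[0,0,0]],[1,[0,0,0],[0,0,0]]]'

```text
t: 8.0
tool_pos: [585.6, -160.4, 82.7]
tcp_rot: [0.884, 1.562, 0.413]
wrist_force: [-2.0, 0.6, 5.0]
gripper_width: -0.006
```

Request:
carry_out --moves '[[1,[-2.7,1.4,-0.1],[0,0,0]],[1,[-2.7,1.4,-0.1],[0,0,0]],[1,[-2.7,1.4,-0.1],[0,0,0]],[1,[-2.7,1.4,-0.1],[0,0,0]],[1,[0,0,0],[0,0,0]]]'

```text
t: 8.5
tool_pos: [576.9, -155.1, 83.4]
tcp_rot: [0.564, 1.556, 0.093]
wrist_force: [-0.1, -0.3, 2.8]
gripper_width: -0.002
```

```bash
python3 - <<'E'
from h import *
s,R,tip=st()
i=grab_frame("side")[170:230,215:285];cv2.imwrite("pics/side7.png",cv2.resize(i,None,fx=10,fy=10,interpolation=2))
E
```

```text
t 8.5 tool [ 576.9 -155.1   83.4] tip case [-5.1 66.3] tipz 58.4 Fcase [ 0.03 -0.28] 2.83 xax [ 0.015  0.001 -1.   ] zang -0.47 w -0.002
```

View pics/side7.png

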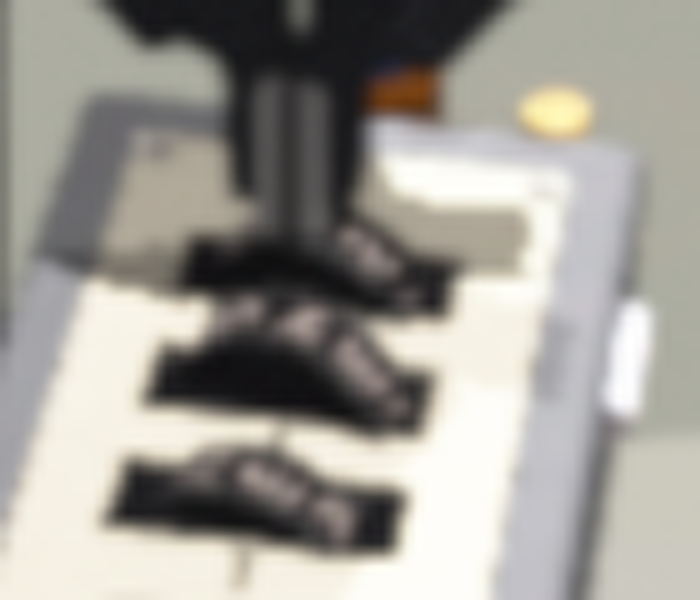

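Request:
carry_out --moves '[[1,[0,0,-0.8],[0,0,0]],[1,[-2.7,1.4,-0.5],[0,0,0]],[1,[-2.7,1.4,-0.3],[0,0,0]],[1,[-2.7,1.4,-0.3],[0,0,0]],[1,[0,0,-0.3],[0,0,0]]]'

```text
t: 9.05
tool_pos: [570.3, -150.0, 81.8]
tcp_rot: [0.577, 1.553, 0.108]
wrist_force: [0.2, -0.2, 3.8]
gripper_width: 0.0
```

Request:
carry_out --moves '[[1,[0,0,5],[0,0,0]],[1,[12,-6,0],[0,0.015,0]],[1,[12,-6,0],[0,0,0]],[1,[0,0,-2],[0,0,0]],[1,[0,0,-1],[0,0,0]]]'

```text
t: 9.55
tool_pos: [591.0, -161.9, 82.3]
tcp_rot: [3.082, 1.564, 2.611]
wrist_force: [0.7, 1.7, 4.3]
gripper_width: 0.002
```

```bash
python3 - <<'E'
from h import *
s,R,tip=st()
E
```

```text
t 9.55 tool [ 591.  -161.9   82.3] tip case [10.1 66.5] tipz 57.3 Fcase [-0.2   1.83] 4.34 xax [-0.006  0.003 -1.   ] zang -0.471 w 0.002
```

```bash
python3 - <<'E'
from h import *
s=get_state();print(s["joint_positions"].round(2))
E
```

```text
[-0.26  0.63  0.65  1.8  -0.48  0.88  0.14]
```

Request:
carry_out --moves '[[1,[-4.9,2.5,-0.3],[0,0,0]],[1,[-4.9,2.5,-0.2],[0,0,0]],[1,[-4.9,2.5,-0.2],[0,0,0]],[1,[-4.4,2.3,-0.4],[0,0,0]],[1,[0,0,-0.3],[0,0,0]]]'

```text
t: 10.05
tool_pos: [571.3, -150.3, 82.7]
tcp_rot: [2.145, 1.567, 1.675]
wrist_force: [1.1, 0.1, 3.3]
gripper_width: -0.0
```

```bash
python3 - <<'E'
from h import *
st()
E
```

```text
t 10.05 tool [ 571.3 -150.3   82.7] tip case [-12.6  67.9] tipz 57.7 Fcase [0.89 0.58] 3.28 xax [-0.     0.004 -1.   ] zang -0.47 w -0.0
```

Request:
carry_out --moves '[[1,[5,-3,20],[0,0,0.149]],[1,[5,-3,20],[0,0,0.149]],[1,[5,-2,20],[0,0,0.149]],[1,[5,-2,5],[0,0,0.149]],[1,[5,-2,0],[0,0,0.149]]]'

```text
t: 10.55
tool_pos: [588.7, -161.0, 145.6]
tcp_rot: [3.028, 1.553, -2.97]
wrist_force: [0.0, 0.4, -0.1]
gripper_width: -0.001
```

```bash
cat >> h.py <<'E'
def look(tag,names=("side",)):
    st();im={}
    for n in names:
        im[n]=grab_frame(n);cv2.imwrite(f"pics/{tag}_{n}_full.png",im[n])
        x0,y0,x1,y1,k={"top":(215,165,300,225,9),"side":(215,180,285,235,11)}[n]
        cv2.imwrite(f"pics/{tag}_{n}.png",cv2.resize(im[n][y0:y1,x0:x1],None,fx=k,fy=k,interpolation=cv2.INTER_CUBIC))
E
python3 -c "
from h import *
look('a1')"
```

```text
t 10.55 tool [ 588.7 -161.   145.6] tip case [ 7.5 66.1] tipz 120.6 Fcase [-0.18  0.41] -0.08 xax [-0.018 -0.003 -1.   ] zang 0.285 w -0.001
```

View pics/a1_side.png

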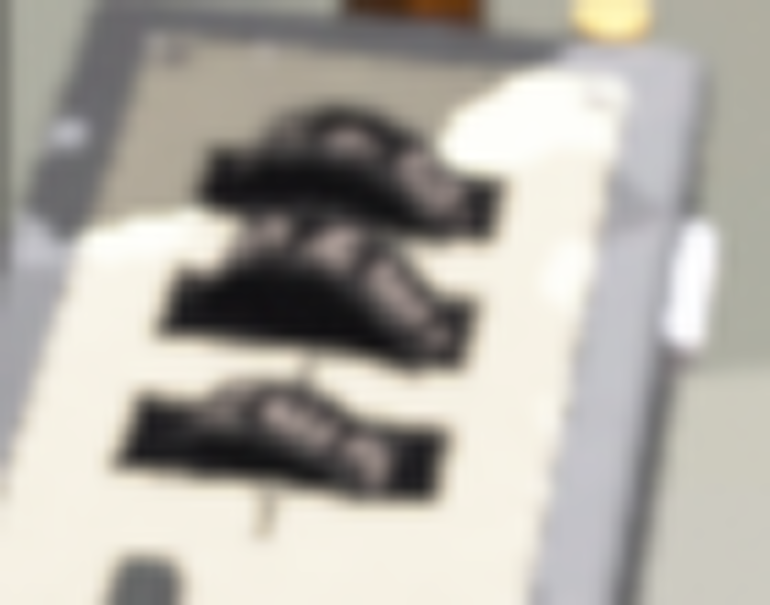

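Request:
carry_out --moves '[[1,[3,-1.5,-10],[0.003,-0.018,0.149]],[1,[2,-1,-10],[0,0,0.149]],[1,[2,-1,-10],[0,0,0.149]],[1,[1,-0.5,-10],[0,0,0.149]],[1,[0,0,-6],[0,0,0.149]]]'

```text
t: 11.1
tool_pos: [591.7, -165.0, 94.4]
tcp_rot: [2.327, 1.561, -2.927]
wrist_force: [-0.3, 0.5, -0.5]
gripper_width: -0.0
```

```bash
python3 - <<'E'
from h import *
st()
E
```

```text
t 11.1 tool [ 591.7 -165.    94.4] tip case [12.1 64. ] tipz 69.4 Fcase [-0.49  0.33] -0.51 xax [-0.009 -0.002 -1.   ] zang 1.029 w -0.0
```

Request:
carry_out --moves '[[1,[4,0,-5],[0,-0.009,0.06]],[1,[0,0,-4],[0,0,0]],[1,[0,0,-1],[0,0,0]],[1,[0,0,-0.7],[0,0,0]],[1,[0,0,-0.7],[0,0,0]]]'

```text
t: 11.6
tool_pos: [593.1, -165.0, 81.0]
tcp_rot: [2.327, 1.566, -2.878]
wrist_force: [0.3, 0.4, 6.3]
gripper_width: -0.002
```

```bash
python3 - <<'E'
from h import *
st()
E
```

```text
t 11.6 tool [ 593.1 -165.    81. ] tip case [13.5 64.7] tipz 56.0 Fcase [0.09 0.49] 6.26 xax [-0.005 -0.001 -1.   ] zang 1.078 w -0.002
```

Request:
carry_out --moves '[[1,[-5.3,2.8,0],[0,0,0]],[1,[-5.3,2.8,-0.1],[0,0,0]],[1,[-5.3,2.8,-0.3],[0,0,0]],[1,[-5.3,2.8,-0.4],[0,0,0]],[1,[-3,1.5,-0.5],[0,0,0]]]'

```text
t: 12.1
tool_pos: [571.9, -152.5, 83.0]
tcp_rot: [-1.821, 1.565, -0.756]
wrist_force: [2.9, -0.4, 3.3]
gripper_width: 0.0
```

```bash
python3 - <<'E'
from h import *
st()
E
```

```text
t 12.1 tool [ 571.9 -152.5   83. ] tip case [-10.9  66.1] tipz 58.0 Fcase [2.79 1.03] 3.33 xax [ 0.004 -0.004 -1.   ] zang 1.066 w 0.0
```

Request:
carry_out --moves '[[1,[0,0,-0.8],[0,0,0]],[1,[-1.8,0.9,-0.5],[0,0,0]],[1,[-1.8,0.9,-0.5],[0,0,0]],[1,[-1.8,0.9,-0.4],[0,0,0]],[1,[-1.8,0.9,-0.4],[0,0,0]]]'

```text
t: 12.6
tool_pos: [563.9, -147.7, 80.2]
tcp_rot: [-1.76, 1.566, -0.695]
wrist_force: [-0.2, -0.7, 2.7]
gripper_width: 0.004
```

```bash
python3 - <<'E'
from h import *
st()
E
```

```text
t 12.6 tool [ 563.9 -147.7   80.2] tip case [-20.2  66.7] tipz 55.2 Fcase [ 0.15 -0.66] 2.67 xax [ 0.003 -0.003 -1.   ] zang 1.065 w 0.004
```

Request:
carry_out --moves '[[1,[2,-1,20],[0,0,0]],[1,[8,-4,25],[0,0,0]],[1,[10,-5,10],[0,0,0.02]],[1,[5,-2.5,0],[0,0,0]],[1,[0,0,0],[0,0,0]]]'

```text
t: 13.1
tool_pos: [581.9, -160.5, 131.6]
tcp_rot: [2.199, 1.558, -3.0]
wrist_force: [-0.8, 0.0, -0.5]
gripper_width: 0.0
```

```bash
python3 -c "
from h import *
look('a2')"
```

```text
t 13.1 tool [ 581.9 -160.5  131.6] tip case [ 1.2 63.5] tipz 106.6 Fcase [-0.71 -0.36] -0.52 xax [-0.012 -0.002 -1.   ] zang 1.084 w 0.0
```

View pics/a2_side.png

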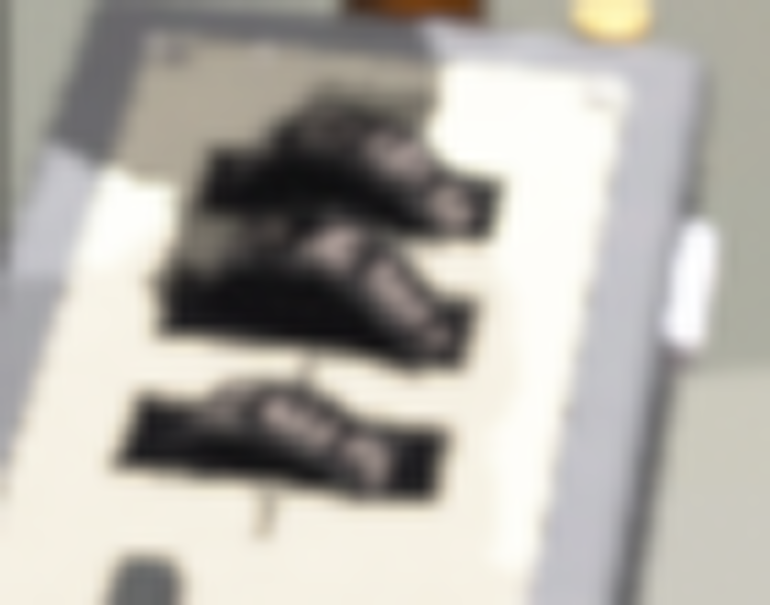

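Request:
carry_out --moves '[[1,[6,-2,-20],[0,-0.012,0]],[1,[6,-2,-20],[0,0,0]],[1,[0,0,-5],[0,0,0]],[1,[0,0,-1],[0,0,0]],[1,[0,0,-0.7],[0,0,0]]]'

```text
t: 13.65
tool_pos: [591.2, -163.7, 81.5]
tcp_rot: [2.312, 1.567, -2.889]
wrist_force: [0.2, -0.1, 7.3]
gripper_width: 0.002
```

```bash
python3 - <<'E'
from h import *
st()
E
```

```text
t 13.65 tool [ 591.2 -163.7   81.5] tip case [11.2 65. ] tipz 56.5 Fcase [0.21 0.05] 7.34 xax [-0.004 -0.001 -1.   ] zang 1.082 w 0.002
```

Request:
carry_out --moves '[[1,[-3.6,1.8,0],[0,0,0]],[1,[-3.6,1.8,-0.2],[0,0,0]],[1,[-3.6,1.8,-0.3],[0,0,0]],[1,[-3.6,1.8,-0.3],[0,0,0]],[1,[-3.6,1.8,-0.3],[0,0,0]]]'

```text
t: 14.15
tool_pos: [574.0, -154.8, 83.8]
tcp_rot: [-1.875, 1.568, -0.794]
wrist_force: [2.0, -1.2, 1.5]
gripper_width: 0.005
```

```bash
python3 - <<'E'
from h import *
st()
E
```

```text
t 14.15 tool [ 574.  -154.8   83.8] tip case [-8.  65.1] tipz 58.8 Fcase [ 2.3  -0.13] 1.54 xax [ 0.002 -0.002 -1.   ] zang 1.081 w 0.005
```

Request:
carry_out --moves '[[1,[0,0,-1.5],[0,0,0]],[1,[-2.7,1.4,-0.7],[0,0,0]],[1,[-2.7,1.4,-0.6],[0,0,0]],[1,[-2.7,1.4,-0.5],[0,0,0]],[1,[0,0,-0.2],[0,0,0]]]'

```text
t: 14.65
tool_pos: [567.0, -151.0, 81.6]
tcp_rot: [-1.569, 1.563, -0.488]
wrist_force: [-0.2, 0.5, 3.6]
gripper_width: -0.001
```

```bash
python3 - <<'E'
from h import *
st()
E
```

```text
t 14.65 tool [ 567.  -151.    81.6] tip case [-15.9  65.2] tipz 56.6 Fcase [-0.41  0.36] 3.59 xax [ 0.007 -0.004 -1.   ] zang 1.081 w -0.001
```

Request:
carry_out --moves '[[1,[2,-1,20],[0,0,0]],[1,[8,-4,25],[0,0,0]],[1,[8,-4,10],[0,0,0.01]],[1,[5,-2.5,0],[0,0,0]],[1,[0,0,0],[0,0,0]]]'

```text
t: 15.15
tool_pos: [585.0, -160.6, 133.6]
tcp_rot: [2.082, 1.564, -3.109]
wrist_force: [0.4, 0.2, 0.8]
gripper_width: 0.0
```

```bash
python3 -c "
from h import *
look('a3')"
```

```text
t 15.15 tool [ 585.  -160.6  133.6] tip case [ 4.2 64.8] tipz 108.6 Fcase [0.24 0.38] 0.81 xax [-0.007 -0.    -1.   ] zang 1.092 w 0.0
```

View pics/a3_side.png

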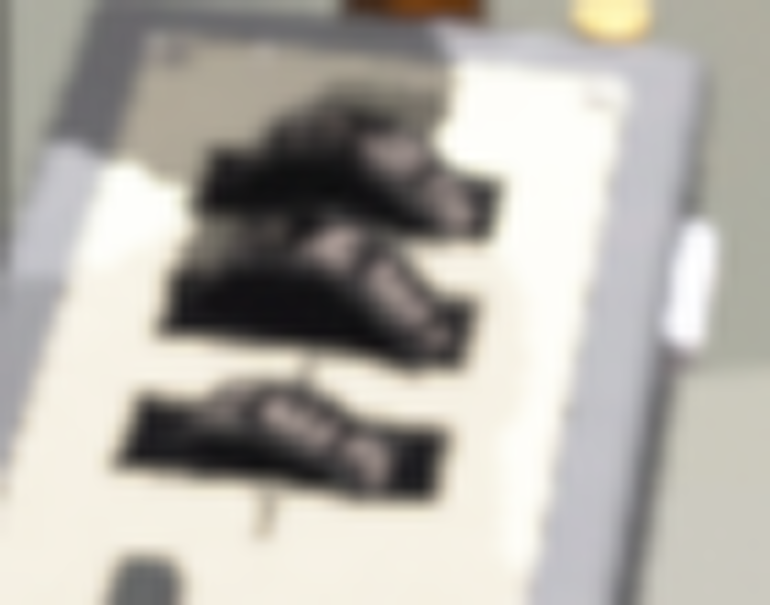

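Wheel 1 looks the same as before the last stroke, with blobs at (395,152) and (447,203), so it is probably at the low stop. I'll check that by force.

Request:
carry_out --moves '[[1,[-2,1,-20],[0,-0.007,0]],[1,[-2,1,-20],[0,0,0]],[1,[-1,0.5,-7],[0,0,0]],[1,[0,0,-1],[0,0,0]],[1,[0,0,-0.7],[0,0,0]]]'

```text
t: 15.7
tool_pos: [577.6, -157.2, 81.4]
tcp_rot: [1.839, 1.568, 2.93]
wrist_force: [-2.8, 0.9, 8.9]
gripper_width: -0.001
```

Request:
carry_out --moves '[[1,[-0.9,0.5,-0.4],[0,0,0]],[1,[-0.9,0.5,-0.5],[0,0,0]],[1,[-0.9,0.5,-0.5],[0,0,0]],[1,[-0.9,0.5,-0.5],[0,0,0]],[1,[-0.9,0.5,-0.5],[0,0,0]]]'

```text
t: 16.2
tool_pos: [576.7, -156.6, 83.5]
tcp_rot: [-1.448, 1.565, -0.359]
wrist_force: [0.8, -1.0, 2.8]
gripper_width: -0.002
```

```bash
python3 - <<'E'
from h import *
st()
E
```

```text
t 16.2 tool [ 576.7 -156.6   83.5] tip case [-4.7 64.7] tipz 58.5 Fcase [ 1.13 -0.51] 2.78 xax [ 0.005 -0.002 -1.   ] zang 1.09 w -0.002
```

Request:
carry_out --moves '[[1,[-0.9,0.5,-1.1],[0,0,0]],[1,[-0.9,0.5,-1.1],[0,0,0]],[1,[-0.9,0.5,-1.0],[0,0,0]],[1,[-0.9,0.5,-1.0],[0,0,0]],[1,[-0.9,0.5,-1.0],[0,0,0]]]'

```text
t: 16.7
tool_pos: [576.3, -156.3, 81.3]
tcp_rot: [-1.435, 1.555, -0.346]
wrist_force: [1.5, -1.6, 8.7]
gripper_width: 0.005
```

```bash
python3 - <<'E'
from h import *
st()
E
```

```text
t 16.7 tool [ 576.3 -156.3   81.3] tip case [-4.9 64.8] tipz 56.3 Fcase [ 2.08 -0.67] 8.73 xax [ 0.015 -0.005 -1.   ] zang 1.089 w 0.005
```

Request:
carry_out --moves '[[1,[-1.8,0.9,-0.7],[0,0,0]],[1,[-1.8,0.9,-0.7],[0,0,0]],[1,[-1.8,0.9,-0.7],[0,0,0]],[1,[-1.8,0.9,-0.7],[0,0,0]],[1,[-1.8,0.9,-0.7],[0,0,0]]]'

```text
t: 17.2
tool_pos: [574.2, -155.0, 82.3]
tcp_rot: [-1.42, 1.538, -0.333]
wrist_force: [3.2, -1.6, 5.9]
gripper_width: 0.0
```

```bash
python3 - <<'E'
from h import *
st()
E
```

```text
t 17.2 tool [ 574.2 -155.    82.3] tip case [-7. 65.] tipz 57.3 Fcase [3.54 0.08] 5.85 xax [ 0.031 -0.011 -0.999] zang 1.088 w 0.0
```

Fx = 3.5 N and the wheel does not turn, so wheel 1 is confirmed at its low stop. Next I roll it forward five digits.

Request:
carry_out --moves '[[1,[0,0,6],[0.011,0.031,0]],[1,[-6,3,0],[0,0,0]],[1,[-2,1,-2],[0,0,0]],[1,[0,0,-1.5],[0,0,0]],[1,[0,0,-1.2],[0,0,0]]]'

```text
t: 17.7
tool_pos: [561.1, -148.5, 80.4]
tcp_rot: [1.695, 1.563, 2.783]
wrist_force: [-0.1, -0.2, 0.2]
gripper_width: -0.001
```

```bash
python3 - <<'E'
from h import *
st()
E
```

```text
t 17.7 tool [ 561.1 -148.5   80.4] tip case [-22.6  64.7] tipz 55.4 Fcase [-0.04 -0.2 ] 0.2 xax [-0.007  0.003 -1.   ] zang 1.088 w -0.001
```

Request:
carry_out --moves '[[1,[0,0,4],[0,0,0]],[1,[4.5,-2.3,1],[0,0,0]],[1,[0,0,-0.5],[0,0,0]],[1,[0,0,-1.2],[0,0,0]],[1,[0,0,-1],[0,0,0]]]'

```text
t: 18.2
tool_pos: [565.6, -150.9, 82.3]
tcp_rot: [1.72, 1.562, 2.808]
wrist_force: [0.0, 0.3, 2.3]
gripper_width: -0.001
```

```bash
python3 - <<'E'
from h import *
st()
E
```

```text
t 18.2 tool [ 565.6 -150.9   82.3] tip case [-17.5  64.6] tipz 57.3 Fcase [-0.12  0.26] 2.32 xax [-0.008  0.003 -1.   ] zang 1.088 w -0.001
```

Request:
carry_out --moves '[[1,[0,0,-1.2],[0,0,0]],[1,[4.9,-2.5,-0.8],[0,0,0]],[1,[4.9,-2.5,-0.8],[0,0,0]],[1,[4.9,-2.5,-0.8],[0,0,0]],[1,[4.9,-2.5,-0.8],[0,0,0]]]'

```text
t: 18.7
tool_pos: [582.5, -165.5, 80.5]
tcp_rot: [2.053, 1.558, 3.138]
wrist_force: [-4.4, -2.2, 11.6]
gripper_width: 0.0
```

```bash
python3 - <<'E'
from h import *
st()
E
```

```text
t 18.7 tool [ 582.5 -165.5   80.5] tip case [ 4.1 59.3] tipz 55.5 Fcase [-2.89 -3.97] 11.61 xax [-0.013  0.    -1.   ] zang 1.085 w 0.0
```

Request:
carry_out --moves '[[1,[3.4,-1.0,0.3],[0,0,0]],[1,[3.4,-1.0,-0.4],[0,0,0]],[1,[3.0,-1.0,-0.6],[0,0,0]],[1,[0,0,-0.5],[0,0,0]],[1,[0,0,0],[0,0,0]]]'

```text
t: 19.2
tool_pos: [593.2, -172.9, 81.1]
tcp_rot: [2.325, 1.559, -2.876]
wrist_force: [-1.0, 0.5, 3.3]
gripper_width: -0.0
```

```bash
python3 - <<'E'
from h import *
st()
E
```

```text
t 19.2 tool [ 593.2 -172.9   81.1] tip case [17.  57.6] tipz 56.1 Fcase [-1.09  0.02] 3.27 xax [-0.011 -0.003 -1.   ] zang 1.082 w -0.0
```

Request:
carry_out --moves '[[1,[0,0,6],[0.003,-0.01,0]],[1,[-10,9,1],[0,0,0]],[1,[-10,9,0],[0,0,0]],[1,[-1,1,-1],[0,0,0]],[1,[0,0,-1],[0,0,0]]]'

```text
t: 19.7
tool_pos: [570.7, -152.0, 86.1]
tcp_rot: [1.018, 1.569, 2.101]
wrist_force: [-0.5, 0.7, -0.2]
gripper_width: 0.001
```

```bash
python3 - <<'E'
from h import *
st()
E
```

```text
t 19.7 tool [ 570.7 -152.    86.1] tip case [-12.4  66. ] tipz 61.1 Fcase [-0.7   0.37] -0.22 xax [-0.001  0.001 -1.   ] zang 1.083 w 0.001
```

Request:
carry_out --moves '[[1,[-2.5,1.3,-0.8],[0,0,0]],[1,[0,0,-1],[0,0,0]],[1,[0,0,-1],[0,0,0]],[1,[0,0,-0.8],[0,0,0]],[1,[0,0,-0.6],[0,0,0]]]'

```text
t: 20.2
tool_pos: [568.7, -151.0, 81.7]
tcp_rot: [0.724, 1.57, 1.807]
wrist_force: [-1.6, 1.4, 5.5]
gripper_width: 0.001
```

```bash
python3 - <<'E'
from h import *
st()
E
```

```text
t 20.2 tool [ 568.7 -151.    81.7] tip case [-14.6  66. ] tipz 56.7 Fcase [-2.04  0.54] 5.55 xax [-0.     0.001 -1.   ] zang 1.083 w 0.001
```

Request:
carry_out --moves '[[1,[4.7,-1.8,-0.5],[0,0,0]],[1,[4.7,-1.8,-0.4],[0,0,0]],[1,[4.7,-1.8,-0.4],[0,0,0]],[1,[4.7,-1.8,-0.4],[0,0,0]],[1,[2,-0.8,-0.4],[0,0,0]]]'

```text
t: 20.7
tool_pos: [586.9, -165.6, 81.8]
tcp_rot: [2.648, 1.564, -2.557]
wrist_force: [-2.4, 0.4, 7.4]
gripper_width: -0.001
```

```bash
python3 - <<'E'
from h import *
st()
E
```

```text
t 20.7 tool [ 586.9 -165.6   81.8] tip case [ 8.3 61.2] tipz 56.8 Fcase [-2.28 -0.71] 7.45 xax [-0.005 -0.004 -1.   ] zang 1.078 w -0.001
```

Request:
carry_out --moves '[[1,[3.6,-1.2,-0.5],[0,0,0]],[1,[2.6,-1,-0.5],[0,0,0]],[1,[0,0,6],[0,0,0]],[1,[-5,4,20],[0,0,0]],[1,[-5,4,25],[0,0,0]]]'

```text
t: 21.2
tool_pos: [581.7, -162.4, 130.4]
tcp_rot: [2.5, 1.559, -2.708]
wrist_force: [0.2, 0.9, 0.3]
gripper_width: -0.003
```

```bash
python3 -c "
from h import *
look('a4')"
```

```text
t 21.2 tool [ 581.7 -162.4  130.4] tip case [ 2.1 61.6] tipz 105.4 Fcase [-0.26  0.85] 0.29 xax [-0.011 -0.005 -1.   ] zang 1.076 w -0.003
```

View pics/a4_side.png

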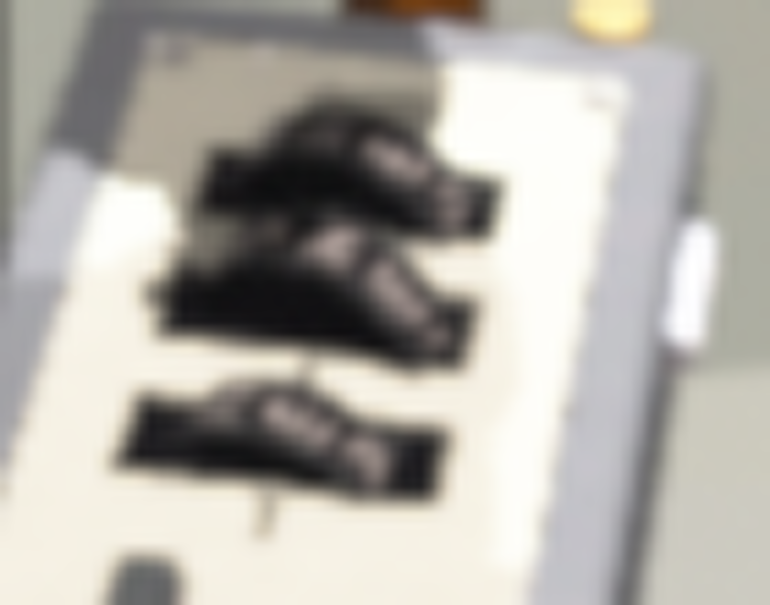

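```bash
python3 - <<'E'
from h import *
for t in (T0,np.array([552.8,-214.1])):
  for y in (65,29,-7):
    print(y,[(p.round(0)).tolist() for p in ((proj("side",cw(TH,t,[[24*np.sin(a),y,(76-24)+24*np.cos(a)] for a in np.arange(-.6,1.3,.2)]))-[215,180]+.5)*11)])
  # index tick right of wheel3
  print(((proj("side",cw(TH,t,[[0,-18,60],[0,-30,60],[0,17,60],[-12,-75,85]]))-[215,180]+.5)*11).round(0).tolist())
E
python3 - <<'E'
import cv2,numpy as np
I=np.hstack([cv2.resize(cv2.imread(f"pics/{f}")[182:206,228:262],None,fx=11,fy=11,interpolation=2) for f in("a3_side_full.png","a4_side_full.png")])
J=np.hstack([cv2.resize(cv2.imread(f"pics/{f}")[182:206,228:262],None,fx=11,fy=11,interpolation=2) for f in("side0.png","a1_side_full.png")])
o=np.vstack([I,J]).astype(float);cv2.imwrite("pics/cmp.png",np.clip(o*1.5,0,255).astype(np.uint8))
E
```

```text
65 [[283.0, 161.0], [306.0, 153.0], [330.0, 150.0], [356.0, 150.0], [382.0, 155.0], [407.0, 164.0], [430.0, 176.0], [449.0, 192.0], [465.0, 210.0], [476.0, 230.0]]
29 [[248.0, 282.0], [271.0, 275.0], [297.0, 271.0], [324.0, 272.0], [351.0, 277.0], [376.0, 286.0], [400.0, 299.0], [420.0, 315.0], [436.0, 333.0], [448.0, 353.0]]
-7 [[211.0, 412.0], [235.0, 405.0], [261.0, 401.0], [289.0, 402.0], [317.0, 408.0], [343.0, 417.0], [367.0, 430.0], [388.0, 446.0], [405.0, 465.0], [417.0, 485.0]]
[[278.0, 515.0], [265.0, 562.0], [312.0, 385.0], [141.0, 624.0]]
65 [[287.0, 152.0], [310.0, 145.0], [335.0, 141.0], [360.0, 142.0], [386.0, 147.0], [411.0, 155.0], [433.0, 168.0], [453.0, 183.0], [469.0, 201.0], [480.0, 221.0]]
29 [[252.0, 273.0], [276.0, 266.0], [301.0, 262.0], [328.0, 263.0], [355.0, 268.0], [380.0, 277.0], [404.0, 290.0], [424.0, 306.0], [440.0, 324.0], [452.0, 344.0]]
-7 [[215.0, 403.0], [240.0, 395.0], [266.0, 392.0], [293.0, 393.0], [321.0, 398.0], [347.0, 407.0], [372.0, 420.0], [393.0, 436.0], [409.0, 455.0], [421.0, 475.0]]
[[282.0, 505.0], [270.0, 552.0], [316.0, 376.0], [147.0, 613.0]]
```

View pics/cmp.png

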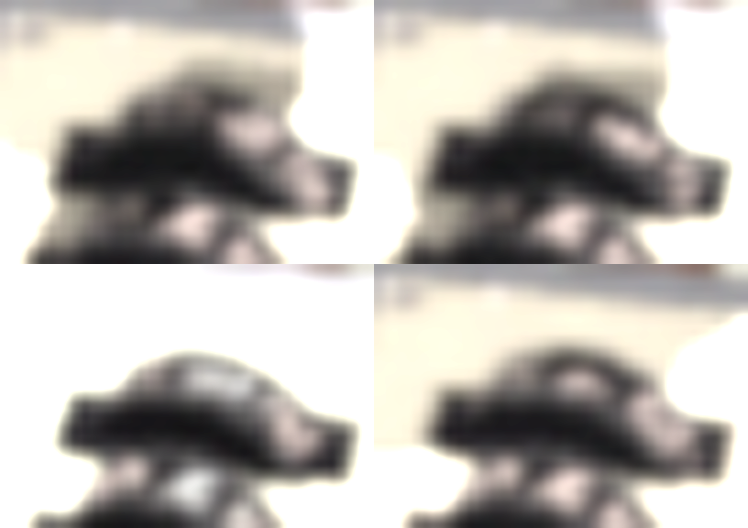

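Request:
carry_out --moves '[[1,[-35,20,20],[0,0,0]],[1,[-40,20,10],[0,0,0]],[1,[-40,20,0],[0,0,0]],[1,[-25,10,0],[0,0,0]],[1,[0,0,0],[0,0,0]]]'

```text
t: 21.75
tool_pos: [439.3, -89.8, 165.3]
tcp_rot: [2.941, 1.563, -2.265]
wrist_force: [1.7, 0.2, 0.1]
gripper_width: 0.003
```

```bash
python3 -c "
from h import *
look('b1',('top','side'))
I=cv2.imread('pics/b1_side_full.png');T=cv2.imread('pics/b1_top_full.png')
wheels('b1w',TH,T0,{'top':T,'side':I})"
```

```text
t 21.75 tool [439.3 -89.8 165.3] tip case [-157.6   60.7] tipz 140.3 Fcase [1.42 0.93] 0.09 xax [-0.005 -0.006 -1.   ] zang 1.077 w 0.003
```

View pics/b1_top.png

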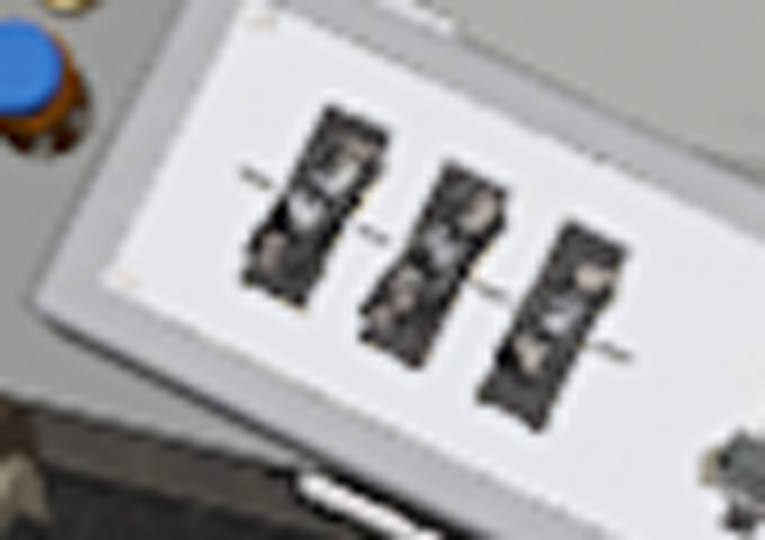

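View pics/b1w.png

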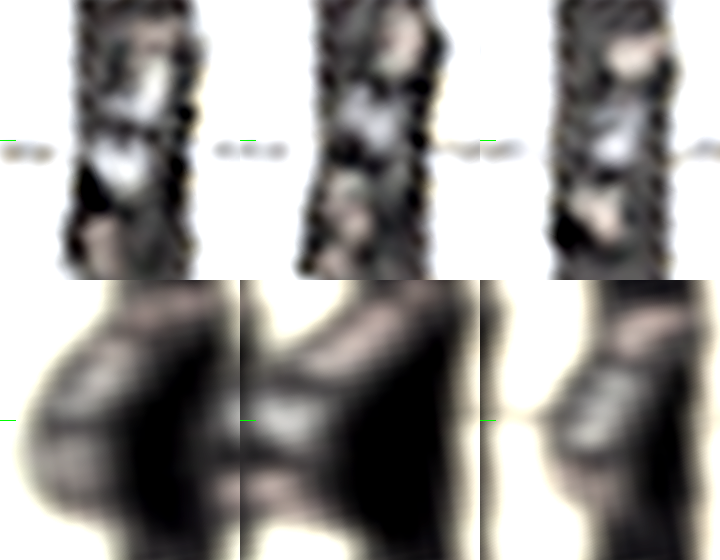

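```bash
cat >> h.py <<'E'
def unwrap(f,img,dz=(0,0,0),sh={"top":(0,-1.5),"side":(-1,4)}):
    rows=[]
    for n in img:
        cs=[]
        for k,y in enumerate((65,29,-7)):
            ph=np.linspace(1.0,-1.0,200);yy=np.linspace(9,-9,90)
            P,Y=np.meshgrid(ph,yy,indexing="ij");az=74+dz[k]
            W=cw(TH,T0,np.c_[(24*np.sin(P)+sh[n][0]).ravel(),(Y+y+sh[n][1]).ravel(),(az-24+24*np.cos(P)).ravel()])
            m=proj(n,W).astype(np.float32).reshape(200,90,2)
            o=cv2.remap(img[n],m[...,0].copy(),m[...,1].copy(),cv2.INTER_CUBIC)
            o=cv2.cvtColor(o,cv2.COLOR_BGR2GRAY);o=cv2.normalize(np.clip(o,20,230),None,0,255,cv2.NORM_MINMAX)
            o=cv2.resize(o,None,fx=1.8,fy=1.8,interpolation=cv2.INTER_CUBIC);cv2.line(o,(0,180),(12,180),255,1)
            cs.append(o);cs.append(np.full((360,20),128,np.uint8))
        rows.append(np.hstack(cs))
    cv2.imwrite(f"pics/{f}.png",np.hstack(rows)[:,:800] if len(rows)==1 else cv2.resize(np.vstack(rows),None,fx=.8,fy=.8))
E
python3 - <<'E'
from h import *
unwrap("u0",{n:cv2.imread(f"pics/{n}0.png") for n in("top",)})
unwrap("u1",{n:cv2.imread(f"pics/b1_{n}_full.png") for n in("top","side")})
a=cv2.imread("pics/u0.png");b=cv2.imread("pics/u1.png")
E
```

```text
(no output)
```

View pics/u1.png

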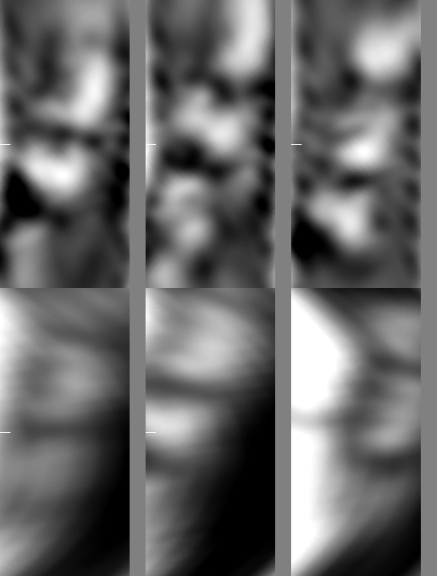

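View pics/u0.png

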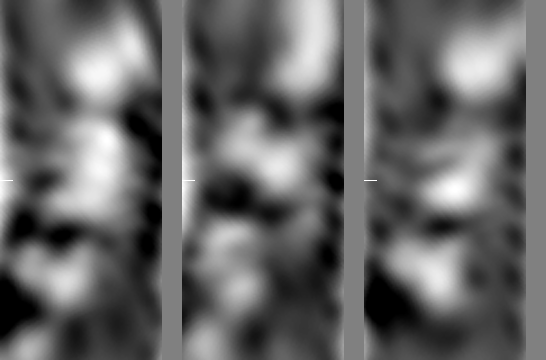

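In b1 the top view is clear. Wheel 1's digits sit 28 px below and 52 px above the apex line, i.e. at φ ≈ -0.21 and +0.40. That fits the stop at about -0.22 plus 4 digits, so the 4 is just short of the line and the 5 needs about 20.4 mm more.

Request:
carry_out --moves '[[1,[38,-17,-10],[0,0,0]],[1,[38,-17,-15],[0,0,0]],[1,[35,-17,-20],[0,0,0]],[1,[10,-5,-20],[0,0,0]],[1,[0,0,0],[0.006,-0.005,0]]]'

```text
t: 22.35
tool_pos: [575.4, -151.2, 98.5]
tcp_rot: [-1.272, 1.559, -0.193]
wrist_force: [-0.8, 0.5, -1.4]
gripper_width: -0.001
```

```bash
python3 - <<'E'
from h import *
st()
E
```

```text
t 22.35 tool [ 575.4 -151.2   98.5] tip case [-8.2 69. ] tipz 73.5 Fcase [-0.9   0.08] -1.39 xax [ 0.011 -0.002 -1.   ] zang 1.079 w -0.001
```

Request:
carry_out --moves '[[1,[-4.5,-1,-7],[0,0.01,0]],[1,[0,0,-4],[0,0,0]],[1,[0,0,-1.2],[0,0,0]],[1,[0,0,-0.8],[0,0,0]],[1,[0,0,-0.7],[0,0,0]]]'

```text
t: 22.85
tool_pos: [570.5, -152.8, 85.6]
tcp_rot: [-1.949, 1.568, -0.87]
wrist_force: [-0.3, 0.7, -0.9]
gripper_width: -0.004
```

```bash
python3 - <<'E'
from h import *
st()
E
```

```text
t 22.85 tool [ 570.5 -152.8   85.6] tip case [-12.   65.2] tipz 60.6 Fcase [-0.57  0.5 ] -0.88 xax [ 0.002 -0.002 -1.   ] zang 1.078 w -0.004
```

Request:
carry_out --moves '[[1,[0,0,-1.3],[0,0,0]],[1,[0,0,-1],[0,0,0]],[1,[0,0,-0.8],[0,0,0]],[1,[0,0,-0.7],[0,0,0]],[1,[0,0,-0.7],[0,0,0]]]'

```text
t: 23.35
tool_pos: [571.0, -152.4, 82.8]
tcp_rot: [-1.522, 1.566, -0.443]
wrist_force: [-0.8, -0.3, 2.7]
gripper_width: -0.001
```

```bash
python3 - <<'E'
from h import *
st()
E
```

```text
t 23.35 tool [ 571.  -152.4   82.8] tip case [-11.7  65.8] tipz 57.8 Fcase [-0.6  -0.67] 2.74 xax [ 0.005 -0.002 -1.   ] zang 1.079 w -0.001
```

Request:
carry_out --moves '[[1,[0.3,-0.2,-1],[0,0,0]],[1,[3.8,-1.4,-0.6],[0,0,0]],[1,[3.8,-1.4,-0.5],[0,0,0]],[1,[3.8,-1.4,-0.4],[0,0,0]],[1,[3.8,-1.4,-0.4],[0,0,0]]]'

```text
t: 23.85
tool_pos: [583.5, -162.4, 81.5]
tcp_rot: [-2.725, 1.566, -1.649]
wrist_force: [-4.3, -2.3, 8.9]
gripper_width: 0.001
```

```bash
python3 - <<'E'
from h import *
st()
E
```

```text
t 23.85 tool [ 583.5 -162.4   81.5] tip case [ 3.8 62.6] tipz 56.5 Fcase [-2.72 -4.  ] 8.92 xax [-0.    -0.005 -1.   ] zang 1.076 w 0.001
```

Request:
carry_out --moves '[[1,[2.0,-0.6,0],[0,0,0]],[1,[1.2,-0.4,-0.5],[0,0,0]],[1,[0.5,-0.2,-0.5],[0,0,0]],[1,[0,0,-0.5],[0,0,0]],[1,[0,0,-0.3],[0,0,0]]]'

```text
t: 24.35
tool_pos: [588.2, -166.9, 82.3]
tcp_rot: [-2.377, 1.563, -1.304]
wrist_force: [-1.5, -0.3, 4.9]
gripper_width: 0.001
```

```bash
python3 - <<'E'
from h import *
st()
E
```

```text
t 24.35 tool [ 588.2 -166.9   82.3] tip case [10.2 60.6] tipz 57.3 Fcase [-1.15 -0.94] 4.94 xax [ 0.002 -0.007 -1.   ] zang 1.073 w 0.001
```

Request:
carry_out --moves '[[1,[0,0,10],[0.005,0,0.01]],[1,[-4,-12,4],[0,0,0]],[1,[-4,-13,0],[0,0,0]],[1,[-1,-3,0],[0,0,0]],[1,[0,0,-2],[0,0,0]]]'

```text
t: 24.85
tool_pos: [578.4, -198.7, 95.5]
tcp_rot: [-1.832, 1.567, -0.75]
wrist_force: [-0.3, 0.1, -0.1]
gripper_width: 0.002
```

```bash
python3 - <<'E'
from h import *
st()
E
```

```text
t 24.85 tool [ 578.4 -198.7   95.5] tip case [16.1 28. ] tipz 70.5 Fcase [-0.29 -0.  ] -0.08 xax [ 0.003 -0.003 -1.   ] zang 1.083 w 0.002
```

Request:
carry_out --moves '[[1,[-1,1,-1.5],[0,0,0]],[1,[0,0,-1],[0,0,0]],[1,[0,0,-0.8],[0,0,0]],[1,[0,0,-0.8],[0,0,0]],[1,[0,0,-0.8],[0,0,0]]]'

```text
t: 25.35
tool_pos: [576.8, -196.5, 88.8]
tcp_rot: [-2.115, 1.569, -1.031]
wrist_force: [-0.8, 0.6, 0.8]
gripper_width: -0.0
```

Request:
carry_out --moves '[[1,[0,0,-0.7],[0,0,0]],[1,[0,0,-0.7],[0,0,0]],[1,[0,0,-0.7],[0,0,0]],[1,[0,0,-0.7],[0,0,0]],[1,[0,0,-0.7],[0,0,0]]]'

```text
t: 25.85
tool_pos: [577.1, -196.1, 85.5]
tcp_rot: [-1.945, 1.569, -0.861]
wrist_force: [0.4, 0.5, 4.8]
gripper_width: -0.001
```

Request:
carry_out --moves '[[1,[-4.5,2.3,-0.7],[0,0,0]],[1,[-4.5,2.3,-0.7],[0,0,0]],[1,[-4.5,2.3,-0.7],[0,0,0]],[1,[-4.5,2.3,-0.7],[0,0,0]],[1,[-4.5,2.3,-0.7],[0,0,0]]]'

```text
t: 26.35
tool_pos: [561.0, -183.8, 85.9]
tcp_rot: [-1.285, 1.553, -0.2]
wrist_force: [2.6, 0.9, 4.1]
gripper_width: 0.001
```

```bash
python3 - <<'E'
from h import *
st()
E
```

```text
t 26.35 tool [ 561.  -183.8   85.9] tip case [-5.9 33.4] tipz 60.9 Fcase [1.89 1.96] 4.08 xax [ 0.018 -0.004 -1.   ] zang 1.086 w 0.001
```

Request:
carry_out --moves '[[1,[-4.5,1.9,-0.9],[0,0,0]],[1,[-4.5,1.9,-0.9],[0,0,0]],[1,[0,0,6],[0,0,0]],[1,[12,-8,0],[0.004,0.018,0]],[1,[9,-6,0],[0,0,0]]]'

```text
t: 26.85
tool_pos: [567.0, -192.5, 88.9]
tcp_rot: [1.774, 1.561, 2.859]
wrist_force: [-1.0, 0.3, -0.2]
gripper_width: 0.001
```

```bash
python3 - <<'E'
from h import *
st()
E
```

```text
t 26.85 tool [ 567.  -192.5   88.9] tip case [ 2.7 28.3] tipz 63.9 Fcase [-0.96 -0.21] -0.18 xax [-0.01   0.003 -1.   ] zang 1.086 w 0.001
```

Request:
carry_out --moves '[[1,[6,-3,0],[-0.003,-0.008,0]],[1,[0,0,-1],[0,0,0]],[1,[0,0,-1],[0,0,0]],[1,[0,0,-0.8],[0,0,0]],[1,[0,0,-0.8],[0,0,0]]]'

```text
t: 27.35
tool_pos: [573.0, -197.0, 85.1]
tcp_rot: [2.771, 1.569, -2.428]
wrist_force: [-0.3, 0.2, 6.1]
gripper_width: -0.0
```

```bash
python3 - <<'E'
from h import *
st()
E
```

```text
t 27.35 tool [ 573.  -197.    85.1] tip case [10.3 27.1] tipz 60.1 Fcase [-0.4   0.04] 6.14 xax [-0.001 -0.001 -1.   ] zang 1.084 w -0.0
```

Request:
carry_out --moves '[[1,[-4.5,2.2,-0.6],[0,0,0]],[1,[-4.5,2.2,-0.7],[0,0,0]],[1,[-4.5,2.2,-0.7],[0,0,0]],[1,[-4.5,2.2,-0.7],[0,0,0]],[1,[-4.5,2.2,-0.7],[0,0,0]]]'

```text
t: 27.85
tool_pos: [556.3, -184.7, 85.9]
tcp_rot: [-1.273, 1.557, -0.188]
wrist_force: [1.7, 1.3, 4.7]
gripper_width: 0.003
```

```bash
python3 - <<'E'
from h import *
st()
E
```

```text
t 27.85 tool [ 556.3 -184.7   85.9] tip case [-9.8 30.5] tipz 60.9 Fcase [0.9  1.95] 4.67 xax [ 0.014 -0.003 -1.   ] zang 1.086 w 0.003
```

Request:
carry_out --moves '[[1,[-4,1.7,-1],[0,0,0]],[1,[0,0,6],[0,0,0]],[1,[12,-7,1],[0.003,0.014,0]],[1,[12,-7,0],[0,0,0]],[1,[3,-1.5,0],[0,0,0]]]'

```text
t: 28.35
tool_pos: [573.1, -197.8, 90.3]
tcp_rot: [1.836, 1.559, 2.922]
wrist_force: [0.0, 0.9, 0.0]
gripper_width: -0.002
```

Request:
carry_out --moves '[[1,[0,0,-0.8],[0,-0.008,0]],[1,[0,0,-1],[0,0,0]],[1,[0,0,-1],[0,0,0]],[1,[0,0,-0.8],[0,0,0]],[1,[0,0,-0.8],[0,0,0]]]'

```text
t: 28.85
tool_pos: [571.2, -197.9, 85.6]
tcp_rot: [1.552, 1.565, 2.636]
wrist_force: [-0.3, -1.2, 5.1]
gripper_width: 0.004
```

```bash
python3 - <<'E'
from h import *
st()
E
```

```text
t 28.85 tool [ 571.2 -197.9   85.6] tip case [ 9.  25.5] tipz 60.6 Fcase [ 0.25 -1.2 ] 5.14 xax [-0.005  0.003 -1.   ] zang 1.084 w 0.004
```

Request:
carry_out --moves '[[1,[-4.3,2.5,-0.6],[0,0,0]],[1,[-4.3,2.5,-0.7],[0,0,0]],[1,[-4.3,2.5,-0.7],[0,0,0]],[1,[-4.3,2.5,-0.7],[0,0,0]],[1,[-4.3,2.5,-0.7],[0,0,0]]]'

```text
t: 29.35
tool_pos: [554.8, -184.0, 85.7]
tcp_rot: [-0.908, 1.562, 0.178]
wrist_force: [1.6, -1.0, 4.1]
gripper_width: 0.001
```

```bash
python3 - <<'E'
from h import *
st()
E
```

```text
t 29.35 tool [ 554.8 -184.    85.7] tip case [-11.6  30.4] tipz 60.7 Fcase [ 1.9 -0.1] 4.15 xax [ 0.008  0.001 -1.   ] zang 1.086 w 0.001
```

Request:
carry_out --moves '[[1,[0,0,8],[0,0,0]],[1,[-38,20,15],[0,0,0]],[1,[-40,20,15],[0,0,0]],[1,[-35,18,10],[0,0,0]],[1,[0,0,0],[0,0,0]]]'

```text
t: 29.85
tool_pos: [430.5, -124.1, 131.4]
tcp_rot: [1.682, 1.563, 2.767]
wrist_force: [0.4, -0.2, 0.9]
gripper_width: 0.003
```

```bash
python3 -c "
from h import *
look('b2',('top','side'))
D={n:cv2.imread(f'pics/b2_{n}_full.png') for n in('top','side')}
wheels('b2w',TH,T0,D);unwrap('u2',{'top':D['top']})"
```

```text
t 29.85 tool [ 430.5 -124.1  131.4] tip case [-149.9   26.3] tipz 106.4 Fcase [0.38 0.03] 0.95 xax [-0.008  0.003 -1.   ] zang 1.085 w 0.003
```

View pics/b2w.png

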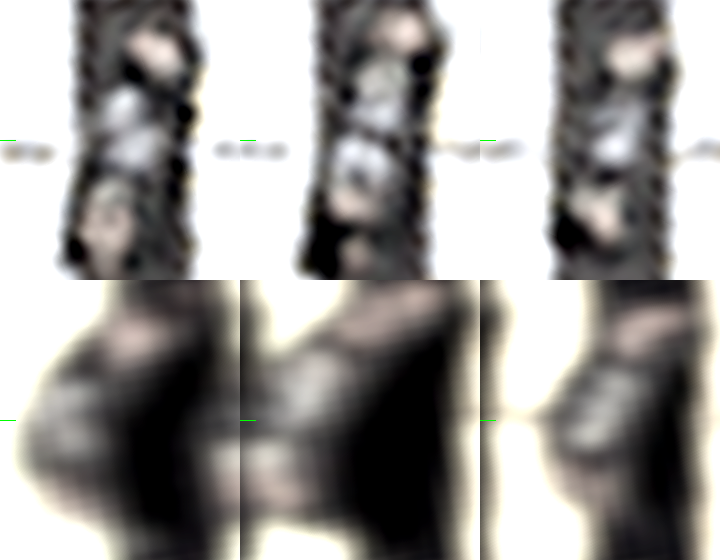

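View pics/u2.png

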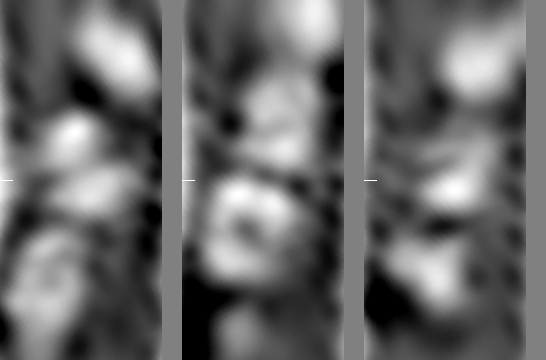

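b2 shows wheel 2 with the round 0 just below the line and 9 above, so it is at its low stop. Wheel 1 shows 5 near the line with 6 below it. Wheel 2 now needs about 37 mm forward.

Request:
carry_out --moves '[[1,[36,-17,-5],[0,0,0]],[1,[36,-17,-10],[0,0,0]],[1,[30,-14,-12],[0,0,0]],[1,[6,-3,-12],[0,0,0]],[1,[0,0,0],[0,0.005,0]]]'

```text
t: 30.45
tool_pos: [548.2, -180.9, 89.3]
tcp_rot: [1.994, 1.56, 3.079]
wrist_force: [-0.5, 1.0, -0.2]
gripper_width: -0.0
```

```bash
python3 - <<'E'
from h import *
st()
E
```

```text
t 30.45 tool [ 548.2 -180.9   89.3] tip case [-19.2  30. ] tipz 64.3 Fcase [-0.87  0.64] -0.16 xax [-0.011  0.001 -1.   ] zang 1.085 w -0.0
```

Request:
carry_out --moves '[[1,[2.5,-0.7,-1],[0,-0.01,0]],[1,[0,0,-1],[0,0,0]],[1,[0,0,-0.9],[0,0,0]],[1,[0,0,-0.8],[0,0,0]],[1,[0,0,-0.7],[0,0,0]]]'

```text
t: 30.95
tool_pos: [550.4, -182.0, 85.7]
tcp_rot: [1.583, 1.57, 2.668]
wrist_force: [0.4, -1.4, 0.5]
gripper_width: 0.007
```

```bash
python3 - <<'E'
from h import *
st()
E
```

```text
t 30.95 tool [ 550.4 -182.    85.7] tip case [-16.6  30. ] tipz 60.7 Fcase [ 0.96 -1.04] 0.5 xax [-0.001  0.    -1.   ] zang 1.084 w 0.007
```

Request:
carry_out --moves '[[1,[0,0,-1.3],[0,0,0]],[1,[0,0,-1],[0,0,0]],[1,[4.8,-1.6,-0.5],[0,0,0]],[1,[4.8,-1.6,-0.5],[0,0,0]],[1,[4.8,-1.6,-0.5],[0,0,0]]]'

```text
t: 31.45
tool_pos: [562.1, -188.7, 84.0]
tcp_rot: [2.111, 1.567, -3.089]
wrist_force: [-6.4, -4.4, 10.7]
gripper_width: 0.001
```

```bash
python3 - <<'E'
from h import *
st()
E
```

```text
t 31.45 tool [ 562.1 -188.7   84. ] tip case [-3.2 29.5] tipz 59.0 Fcase [-3.6  -6.87] 10.68 xax [-0.004 -0.    -1.   ] zang 1.083 w 0.001
```

Request:
carry_out --moves '[[1,[4.5,-2.2,0.3],[0,0,0]],[1,[4.5,-2.2,-0.2],[0,0,0]],[1,[4.5,-2.0,-0.5],[0,0,0]],[1,[2,-1,-0.6],[0,0,0]],[1,[0,0,-0.5],[0,0,0]]]'

```text
t: 31.95
tool_pos: [576.5, -201.2, 84.5]
tcp_rot: [2.559, 1.563, -2.645]
wrist_force: [-1.5, -0.3, 4.9]
gripper_width: 0.001
```

```bash
python3 - <<'E'
from h import *
st()
E
```

```text
t 31.95 tool [ 576.5 -201.2   84.5] tip case [15.4 24.8] tipz 59.5 Fcase [-1.18 -0.9 ] 4.89 xax [-0.007 -0.004 -1.   ] zang 1.079 w 0.001
```

Request:
carry_out --moves '[[1,[2.2,-0.9,-0.9],[0,0,0]],[1,[1,-0.5,-0.9],[0,0,0]],[1,[0,0,-0.6],[0,0,0]],[1,[0,0,8],[0,0,0]],[1,[0,0,4],[0,0,0]]]'

```text
t: 32.45
tool_pos: [579.9, -202.4, 93.8]
tcp_rot: [2.499, 1.563, -2.705]
wrist_force: [-0.1, -0.1, -0.0]
gripper_width: 0.001
```

```bash
python3 - <<'E'
from h import *
st()
T={k:cv2.imread(f) for k,f in dict(u0="pics/top0.png",b1="pics/b1_top_full.png",b2="pics/b2_top_full.png").items()}
for k in T: unwrap("t_"+k,{"top":T[k]})
I=[cv2.imread(f"pics/t_{k}.png") for k in("u0","b1","b2")]
o=np.hstack([I[0][:,:162],I[1][:,:162],I[2][:,:162],I[0][:,182:344],I[2][:,182:344],I[0][:,364:526]])
cv2.imwrite("pics/dig.png",cv2.resize(o,(800,300)))
E
```

```text
t 32.45 tool [ 579.9 -202.4   93.8] tip case [18.9 25.3] tipz 68.8 Fcase [-0.09 -0.14] -0.04 xax [-0.007 -0.003 -1.   ] zang 1.079 w 0.001
```

View pics/dig.png

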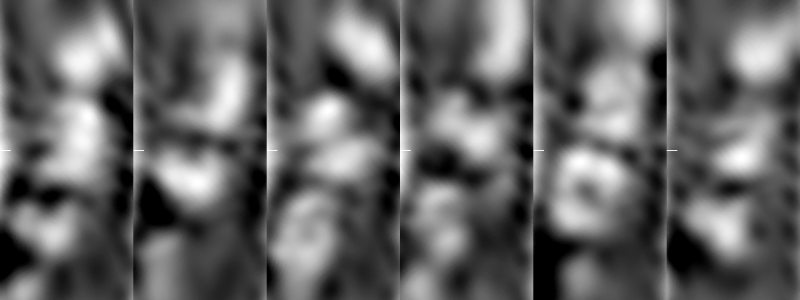

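Request:
carry_out --moves '[[1,[-14,-3,0],[0.003,-0.006,0.008]],[1,[-14,-3,0],[0,0,0]],[1,[-12,-3,0],[0,0,0]],[1,[-2,-0.5,-2],[0,0,0]],[1,[0,0,-2],[0,0,0]]]'

```text
t: 32.95
tool_pos: [535.9, -210.2, 90.4]
tcp_rot: [1.035, 1.569, 2.124]
wrist_force: [0.1, 0.5, 0.0]
gripper_width: 0.002
```

```bash
python3 - <<'E'
from h import *
st()
E
```

```text
t 32.95 tool [ 535.9 -210.2   90.4] tip case [-16.5  -1.6] tipz 65.4 Fcase [-0.14  0.52] 0.02 xax [-0.001  0.001 -1.   ] zang 1.089 w 0.002
```

Request:
carry_out --moves '[[1,[-0.5,-4,-2],[0,0,0]],[1,[0,0,-2],[0,0,0]],[1,[0,0,-1],[0,0,0]],[1,[0,0,-0.7],[0,0,0]],[1,[0,0,-0.7],[0,0,0]]]'

```text
t: 33.45
tool_pos: [536.7, -214.1, 82.8]
tcp_rot: [0.974, 1.569, 2.063]
wrist_force: [-0.6, 1.2, -0.4]
gripper_width: -0.001
```

Request:
carry_out --moves '[[1,[0,0,-0.7],[0,0,0]],[1,[0,0,-0.7],[0,0,0]],[1,[0,0,-0.7],[0,0,0]],[1,[0,0,-0.7],[0,0,0]],[1,[0,0,-0.7],[0,0,0]]]'

```text
t: 33.95
tool_pos: [537.0, -213.8, 79.0]
tcp_rot: [0.89, 1.569, 1.98]
wrist_force: [0.3, 0.0, 0.2]
gripper_width: -0.002
```

```bash
python3 - <<'E'
from h import *
st()
E
```

```text
t 33.95 tool [ 537.  -213.8   79. ] tip case [-13.9  -4.3] tipz 54.0 Fcase [0.22 0.14] 0.15 xax [-0.001  0.001 -1.   ] zang 1.09 w -0.002
```

Request:
carry_out --moves '[[1,[0,0,-0.7],[0,0,0]],[1,[0,0,-0.7],[0,0,0]],[1,[0,0,-0.7],[0,0,0]],[1,[0,0,-0.6],[0,0,0]],[1,[0,0,-0.6],[0,0,0]]]'

```text
t: 34.45
tool_pos: [537.1, -213.8, 76.2]
tcp_rot: [0.529, 1.569, 1.619]
wrist_force: [-1.8, 0.8, 5.0]
gripper_width: -0.0
```

Request:
carry_out --moves '[[1,[4.5,-2.1,-0.3],[0,0,0]],[1,[4.5,-2.1,-0.3],[0,0,0]],[1,[4.5,-2.1,-0.3],[0,0,0]],[1,[4.5,-2.1,-0.4],[0,0,0]],[1,[4.5,-2.1,-0.4],[0,0,0]]]'

```text
t: 34.95
tool_pos: [555.8, -229.8, 76.4]
tcp_rot: [2.412, 1.565, -2.786]
wrist_force: [-2.9, -2.4, 6.0]
gripper_width: 0.0
```

```bash
python3 - <<'E'
from h import *
st()
E
```

```text
t 34.95 tool [ 555.8 -229.8   76.4] tip case [ 10.1 -10. ] tipz 51.4 Fcase [-1.43 -3.48] 5.97 xax [-0.006 -0.002 -1.   ] zang 1.086 w 0.0
```

Request:
carry_out --moves '[[1,[3.5,-1.2,-0.5],[0,0,0]],[1,[2,-0.8,-0.8],[0,0,0]],[1,[0,0,-0.6],[0,0,0]],[1,[0,0,0],[0,0,0]],[1,[0,0,7],[0,0,0]]]'

```text
t: 35.45
tool_pos: [561.3, -234.0, 81.5]
tcp_rot: [2.643, 1.564, -2.556]
wrist_force: [-0.5, -0.4, -0.0]
gripper_width: -0.0
```

```bash
python3 - <<'E'
from h import *
st()
E
```

```text
t 35.45 tool [ 561.3 -234.    81.5] tip case [ 16.9 -11.3] tipz 56.5 Fcase [-0.28 -0.62] -0.02 xax [-0.006 -0.004 -1.   ] zang 1.084 w -0.0
```

Request:
carry_out --moves '[[1,[-8,8,1],[0.004,-0.005,0]],[1,[-7,7,0],[0,0,0]],[1,[0,0,-1],[0,0,0]],[1,[0,0,-1.2],[0,0,0]],[1,[0,0,-1],[0,0,0]]]'

```text
t: 35.95
tool_pos: [544.3, -215.7, 79.5]
tcp_rot: [0.813, 1.569, 1.899]
wrist_force: [0.0, 0.2, 0.2]
gripper_width: -0.002
```

```bash
python3 - <<'E'
from h import *
st()
E
```

```text
t 35.95 tool [ 544.3 -215.7   79.5] tip case [-6.5 -2.6] tipz 54.5 Fcase [-0.07  0.16] 0.19 xax [-0.001  0.002 -1.   ] zang 1.086 w -0.002
```

Request:
carry_out --moves '[[1,[-0.5,-1,-1],[0,0,0]],[1,[0,0,-0.9],[0,0,0]],[1,[0,0,-0.8],[0,0,0]],[1,[0,0,-0.7],[0,0,0]],[1,[0,0,-0.7],[0,0,0]]]'

```text
t: 36.45
tool_pos: [544.9, -217.1, 76.3]
tcp_rot: [0.159, 1.568, 1.244]
wrist_force: [-0.4, 2.2, 7.7]
gripper_width: 0.002
```

```bash
python3 - <<'E'
from h import *
st()
E
```

```text
t 36.45 tool [ 544.9 -217.1   76.3] tip case [-5.3 -3.6] tipz 51.3 Fcase [-1.4   1.75] 7.71 xax [ 0.001  0.002 -1.   ] zang 1.086 w 0.002
```

Drag about 13 mm.

Request:
carry_out --moves '[[1,[3.5,-1.8,-0.5],[0,0,0]],[1,[3.5,-1.8,-0.5],[0,0,0]],[1,[2.5,-1.2,-0.5],[0,0,0]],[1,[0.6,-0.3,-0.5],[0,0,0]],[1,[0,0,-0.4],[0,0,0]]]'

```text
t: 36.95
tool_pos: [555.0, -226.5, 76.8]
tcp_rot: [-1.483, 1.569, -0.401]
wrist_force: [-0.9, 0.9, 5.9]
gripper_width: -0.001
```

```bash
python3 - <<'E'
from h import *
st()
E
```

```text
t 36.95 tool [ 555.  -226.5   76.8] tip case [ 8.  -7.3] tipz 51.8 Fcase [-1.22  0.44] 5.87 xax [ 0.002 -0.001 -1.   ] zang 1.082 w -0.001
```

Request:
carry_out --moves '[[1,[0,0,14],[0,0,0]],[1,[-40,20,20],[0,0,0]],[1,[-42,21,10],[0,0,0]],[1,[-42,21,0],[0,0,0]],[1,[0,0,0],[0,0,0]]]'

```text
t: 37.45
tool_pos: [426.5, -164.3, 122.3]
tcp_rot: [-2.625, 1.569, -1.544]
wrist_force: [0.8, -0.0, -0.7]
gripper_width: 0.001
```

```bash
python3 -c "
from h import *
look('b3',('top','side'))
D={n:cv2.imread(f'pics/b3_{n}_full.png') for n in('top','side')}
wheels('b3w',TH,T0,D);unwrap('u3',{'top':D['top']},(1.7,4.7,-4.7))"
```

```text
t 37.45 tool [ 426.5 -164.3  122.3] tip case [-134.7  -11.2] tipz 97.3 Fcase [0.74 0.35] -0.74 xax [ 0.    -0.002 -1.   ] zang 1.08 w 0.001
```

View pics/b3w.png

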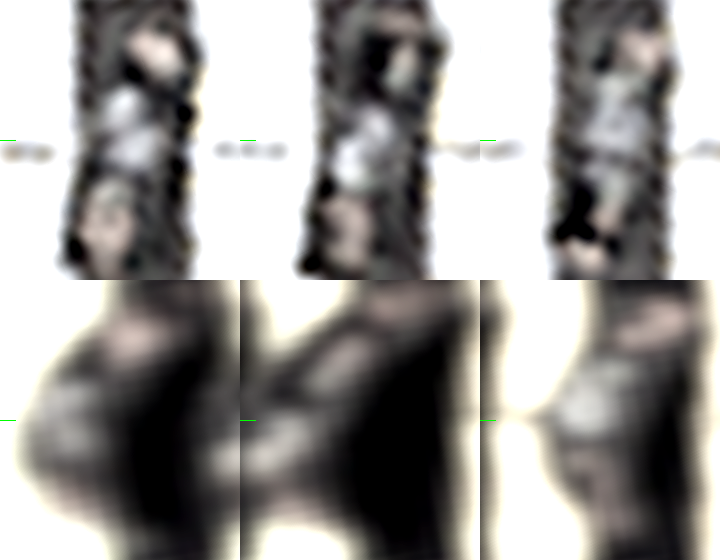

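View pics/u3.png

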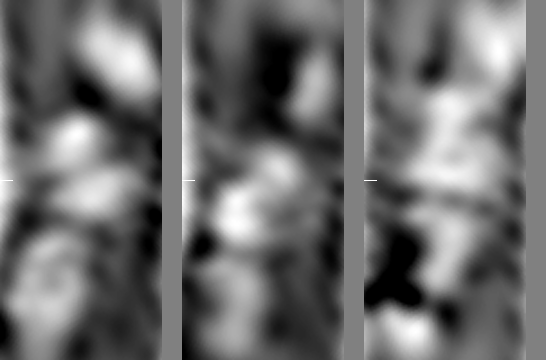

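b3 shows wheel 2 with 1 above, 2 at the line and 3 below. Wheel 3 shows 6 above the line and 7 below it. Offsets from the index are about +0.09 (w1), -0.07 (w2) and +0.21 rad (w3). I correct each, starting with wheel 3.

Request:
carry_out --moves '[[1,[36,-17,-2],[0,0,0]],[1,[36,-17,-10],[0,0,0]],[1,[31,-14,-15],[0,0,0]],[1,[6,-3,-10],[0,0,0]],[1,[0,0,0],[0,0,0]]]'

```text
t: 38.05
tool_pos: [552.3, -222.3, 87.4]
tcp_rot: [-1.546, 1.554, -0.464]
wrist_force: [-1.1, 0.2, 0.3]
gripper_width: 0.003
```

```bash
python3 - <<'E'
from h import *
st()
E
```

```text
t 38.05 tool [ 552.3 -222.3   87.4] tip case [ 4.  -4.9] tipz 62.4 Fcase [-1.05 -0.31] 0.29 xax [ 0.015 -0.007 -1.   ] zang 1.082 w 0.003
```

Request:
carry_out --moves '[[1,[0,0,-4],[0.007,0.015,0]],[1,[0,0,-2.5],[0,0,0]],[1,[0,0,-1],[0,0,0]],[1,[0,0,-0.8],[0,0,0]],[1,[0,0,-0.8],[0,0,0]]]'

```text
t: 38.55
tool_pos: [550.6, -221.9, 79.1]
tcp_rot: [1.781, 1.569, 2.862]
wrist_force: [0.1, -0.0, -0.4]
gripper_width: -0.004
```

```bash
python3 - <<'E'
from h import *
st()
E
```

```text
t 38.55 tool [ 550.6 -221.9   79.1] tip case [ 1.9 -5.3] tipz 54.1 Fcase [0.1  0.04] -0.38 xax [-0.002  0.001 -1.   ] zang 1.081 w -0.004
```

Request:
carry_out --moves '[[1,[0,0,-1],[0,0,0]],[1,[0,0,-0.9],[0,0,0]],[1,[0,0,-0.8],[0,0,0]],[1,[-1.8,0.9,-0.7],[0,0,0]],[1,[-1.8,0.9,-0.7],[0,0,0]]]'

```text
t: 39.05
tool_pos: [549.1, -220.7, 77.4]
tcp_rot: [-1.328, 1.566, -0.246]
wrist_force: [1.8, -1.0, 4.8]
gripper_width: -0.001
```

```bash
python3 - <<'E'
from h import *
st()
E
```

```text
t 39.05 tool [ 549.1 -220.7   77.4] tip case [ 0.2 -4.9] tipz 52.4 Fcase [ 2.04 -0.05] 4.75 xax [ 0.004 -0.001 -1.   ] zang 1.082 w -0.001
```

Request:
carry_out --moves '[[1,[-2.2,1.1,-0.7],[0,0,0]],[1,[-1.5,0.8,-0.7],[0,0,0]],[1,[0,0,-0.6],[0,0,0]],[1,[0,0,-0.5],[0,0,0]],[1,[0,0,-0.5],[0,0,0]]]'

```text
t: 39.55
tool_pos: [547.0, -218.6, 76.4]
tcp_rot: [-1.293, 1.561, -0.211]
wrist_force: [-0.2, -0.3, 7.3]
gripper_width: 0.0
```

```bash
python3 - <<'E'
from h import *
st()
E
```

```text
t 39.55 tool [ 547.  -218.6   76.4] tip case [-2.5 -4. ] tipz 51.4 Fcase [-0.06 -0.39] 7.29 xax [ 0.01  -0.002 -1.   ] zang 1.082 w 0.0
```

Request:
carry_out --moves '[[1,[-1.5,0.7,-0.4],[0,0,0]],[1,[-0.6,0.3,-0.6],[0,0,0]],[1,[0,0,-0.5],[0,0,0]],[1,[0,0,8],[0,0,0]],[1,[8,12,6],[0.002,0.01,0]]]'

```text
t: 40.05
tool_pos: [551.1, -207.0, 89.9]
tcp_rot: [2.531, 1.569, -2.673]
wrist_force: [0.0, 0.1, 0.3]
gripper_width: -0.0
```

```bash
python3 - <<'E'
from h import *
st()
E
```

```text
t 40.05 tool [ 551.1 -207.    89.9] tip case [-4.5  8.2] tipz 64.9 Fcase [-0.02  0.07] 0.27 xax [-0.002 -0.001 -1.   ] zang 1.079 w -0.0
```

Request:
carry_out --moves '[[1,[4,7,3],[0,0,0.008]],[1,[4,6,0],[0,0,0]],[1,[0,0,0],[0,0,0]],[1,[0,0,-1.5],[0,0,0]],[1,[0,0,-1],[0,0,0]]]'

```text
t: 40.55
tool_pos: [561.0, -188.0, 90.0]
tcp_rot: [1.692, 1.567, 2.786]
wrist_force: [-0.7, -0.2, 0.6]
gripper_width: 0.003
```

```bash
python3 - <<'E'
from h import *
st()
E
```

```text
t 40.55 tool [ 561. -188.   90.] tip case [-4.5 29.5] tipz 65.0 Fcase [-0.52 -0.49] 0.56 xax [-0.004  0.001 -1.   ] zang 1.093 w 0.003
```

Request:
carry_out --moves '[[1,[0,0,-0.9],[0,-0.004,0]],[1,[0,0,-0.8],[0,0,0]],[1,[0,0,-0.8],[0,0,0]],[1,[0,0,-0.8],[0,0,0]],[1,[0,0,-0.7],[0,0,0]]]'

```text
t: 41.05
tool_pos: [560.3, -188.7, 85.8]
tcp_rot: [0.395, 1.569, 1.487]
wrist_force: [-0.9, 1.0, 5.8]
gripper_width: 0.004
```

```bash
python3 - <<'E'
from h import *
st()
E
```

```text
t 41.05 tool [ 560.3 -188.7   85.8] tip case [-4.7 28.7] tipz 60.8 Fcase [-1.25  0.51] 5.81 xax [ 0.     0.002 -1.   ] zang 1.092 w 0.004
```

Roll wheel 2 forward about 1.9 mm, to x ≈ -2.8.

Request:
carry_out --moves '[[1,[1.8,-0.9,-0.6],[0,0,0]],[1,[1.4,-0.7,-0.6],[0,0,0]],[1,[0,0,-0.6],[0,0,0]],[1,[0,0,-0.5],[0,0,0]],[1,[0,0,-0.3],[0,0,0]]]'

```text
t: 41.55
tool_pos: [563.9, -191.9, 85.6]
tcp_rot: [-0.594, 1.569, 0.496]
wrist_force: [-1.1, 1.5, 5.7]
gripper_width: 0.001
```

```bash
python3 - <<'E'
from h import *
st()
E
```

```text
t 41.55 tool [ 563.9 -191.9   85.6] tip case [-0.  27.5] tipz 60.6 Fcase [-1.68  0.85] 5.71 xax [ 0.002  0.001 -1.   ] zang 1.09 w 0.001
```

Request:
carry_out --moves '[[1,[-1.6,0.8,-0.6],[0,0,0]],[1,[-0.9,0.5,-0.6],[0,0,0]],[1,[0,0,-0.6],[0,0,0]],[1,[0,0,-0.5],[0,0,0]],[1,[0,0,-0.3],[0,0,0]]]'

```text
t: 42.05
tool_pos: [563.7, -191.8, 85.5]
tcp_rot: [-1.138, 1.563, -0.048]
wrist_force: [-1.5, 0.5, 7.0]
gripper_width: 0.004
```

```bash
python3 - <<'E'
from h import *
st()
E
```

```text
t 42.05 tool [ 563.7 -191.8   85.5] tip case [-0.1 27.6] tipz 60.5 Fcase [-1.58 -0.29] 7.01 xax [ 0.008 -0.    -1.   ] zang 1.09 w 0.004
```

Request:
carry_out --moves '[[1,[-2.4,1.2,-0.5],[0,0,0]],[1,[-2.0,1.0,-0.6],[0,0,0]],[1,[-0.8,0.4,-0.6],[0,0,0]],[1,[0,0,-0.5],[0,0,0]],[1,[0,0,-0.3],[0,0,0]]]'

```text
t: 42.55
tool_pos: [562.0, -190.3, 85.4]
tcp_rot: [-1.25, 1.555, -0.16]
wrist_force: [-1.2, 0.5, 6.8]
gripper_width: 0.005
```

```bash
python3 - <<'E'
from h import *
st()
E
```

```text
t 42.55 tool [ 562.  -190.3   85.4] tip case [-2.  28.1] tipz 60.4 Fcase [-1.35 -0.09] 6.76 xax [ 0.016 -0.003 -1.   ] zang 1.09 w 0.005
```

Request:
carry_out --moves '[[1,[0,0,6],[0.003,0.016,0]],[1,[7,10,1],[0,0,0]],[1,[7,11,0],[0,0,0]],[1,[4,6,-1],[0,0,0]],[1,[0,0,-1.5],[0,0,0]]]'

```text
t: 43.05
tool_pos: [580.8, -160.1, 88.2]
tcp_rot: [1.626, 1.568, 2.716]
wrist_force: [-0.2, -0.1, 0.1]
gripper_width: 0.0
```

```bash
python3 - <<'E'
from h import *
st()
E
```

```text
t 43.05 tool [ 580.8 -160.1   88.2] tip case [ 0.3 63.4] tipz 63.2 Fcase [-0.09 -0.16] 0.07 xax [-0.002  0.001 -1.   ] zang 1.09 w 0.0
```

Request:
carry_out --moves '[[1,[0,0,-1.3],[0,0,0]],[1,[0,0,-1],[0,0,0]],[1,[0,0,-0.9],[0,0,0]],[1,[0,0,-0.8],[0,0,0]],[1,[0,0,-0.7],[0,0,0]]]'

```text
t: 43.55
tool_pos: [580.3, -159.6, 82.7]
tcp_rot: [1.586, 1.567, 2.676]
wrist_force: [-0.0, 2.0, 4.1]
gripper_width: -0.0
```

```bash
python3 - <<'E'
from h import *
st()
E
```

```text
t 43.55 tool [ 580.3 -159.6   82.7] tip case [-0.4 63.7] tipz 57.7 Fcase [-0.91  1.73] 4.06 xax [-0.003  0.002 -1.   ] zang 1.091 w -0.0
```

Request:
carry_out --moves '[[1,[-2.2,1.0,-0.8],[0,0,0]],[1,[-2.0,0.9,-0.7],[0,0,0]],[1,[-0.5,0.3,-0.6],[0,0,0]],[1,[0,0,-0.5],[0,0,0]],[1,[0,0,-0.3],[0,0,0]]]'

```text
t: 44.05
tool_pos: [578.9, -158.5, 82.5]
tcp_rot: [-1.069, 1.565, 0.021]
wrist_force: [0.4, 0.8, 6.0]
gripper_width: -0.006
```

```bash
python3 - <<'E'
from h import *
st()
E
```

```text
t 44.05 tool [ 578.9 -158.5   82.5] tip case [-1.9 64.1] tipz 57.5 Fcase [-0.02  0.93] 6.04 xax [ 0.006  0.    -1.   ] zang 1.09 w -0.006
```

Request:
carry_out --moves '[[1,[0,0,14],[0,0,0]],[1,[-40,20,20],[0,0,0]],[1,[-42,21,10],[0,0,0]],[1,[-42,21,0],[0,0,0]],[1,[0,0,0],[0,0,0]]]'

```text
t: 44.55
tool_pos: [445.5, -96.5, 125.6]
tcp_rot: [2.122, 1.564, -3.074]
wrist_force: [0.7, -1.4, 1.0]
gripper_width: 0.002
```

```bash
python3 -c "
from h import *
look('b4',('top','side'))
D={n:cv2.imread(f'pics/b4_{n}_full.png') for n in('top','side')}
wheels('b4w',TH,T0,D);unwrap('u4',{'top':D['top']},(1.7,4.7,-4.7))"
```

```text
t 44.55 tool [445.5 -96.5 125.6] tip case [-149.1   57.6] tipz 100.6 Fcase [ 1.3  -0.94] 0.97 xax [-0.006 -0.    -1.   ] zang 1.087 w 0.002
```

View pics/b4w.png

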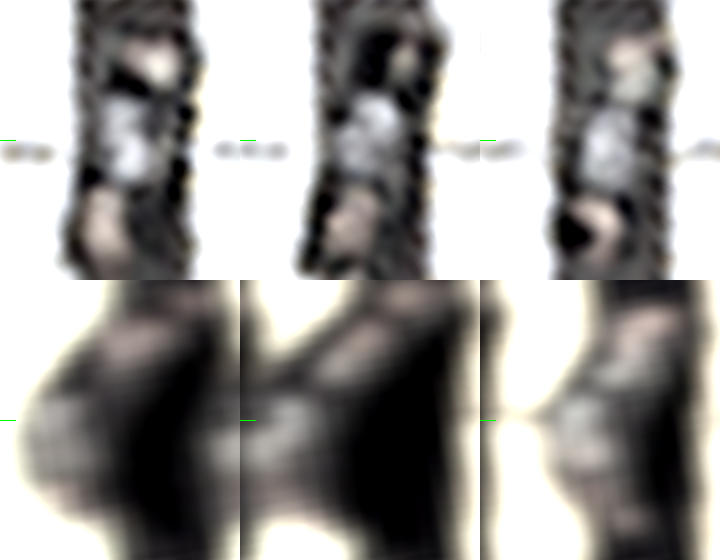

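View pics/u4.png

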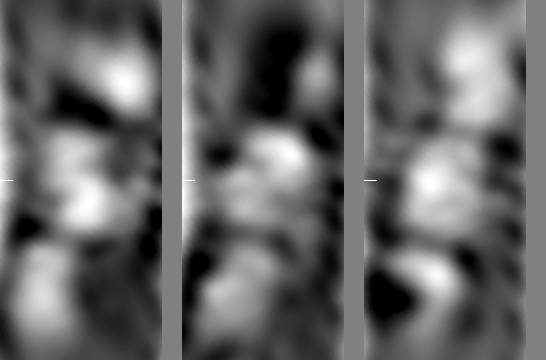

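View pics/b4_top.png

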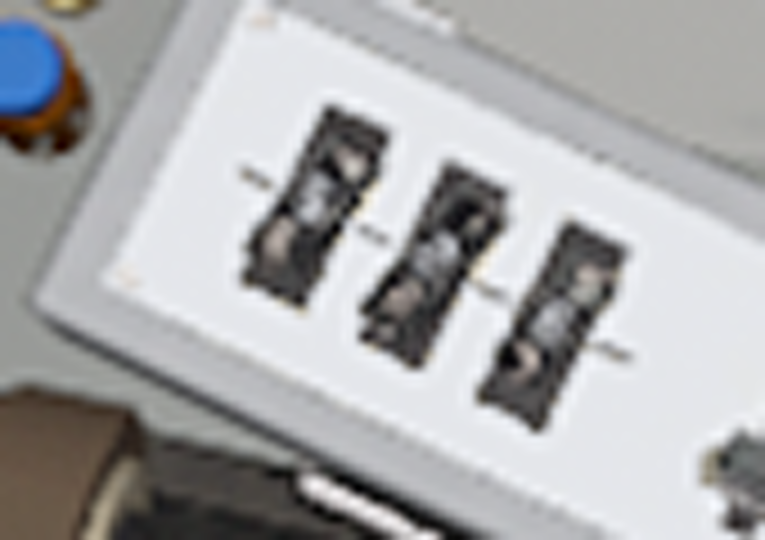

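b4 shows all three digits, 5 - 2 - 6, centred on the index within about 0.05–0.08 rad. Next is the bolt.

Request:
carry_out --moves '[[1,[7,-38,0],[0,0,0]],[1,[7,-40,0],[0,0,0]],[1,[7,-40,0],[0,0,0]],[1,[6,-24,0],[0,0,0]],[1,[0,-3,-5],[0,-0.005,0]]]'

```text
t: 45.15
tool_pos: [484.9, -251.7, 123.9]
tcp_rot: [-1.662, 1.559, -0.57]
wrist_force: [0.5, -0.3, -0.4]
gripper_width: 0.001
```

```bash
python3 - <<'E'
from h import *
st()
E
```

```text
t 45.15 tool [ 484.9 -251.7  123.9] tip case [-42.4 -62. ] tipz 98.9 Fcase [ 0.56 -0.  ] -0.43 xax [ 0.01  -0.006 -1.   ] zang 1.091 w 0.001
```

Request:
carry_out --moves '[[1,[-4,-6,-10],[0.006,0.01,0]],[1,[-3,-5,-12],[0,0,0]],[1,[0,0,-10],[0,0,0]],[1,[0,0,-7],[0,0,0]],[1,[0,0,-1],[0,0,0]]]'

```text
t: 45.65
tool_pos: [476.4, -262.0, 78.3]
tcp_rot: [1.678, 1.565, 2.77]
wrist_force: [-0.2, 0.3, -0.0]
gripper_width: -0.003
```

```bash
python3 - <<'E'
from h import *
st()
i=grab_frame("side")[190:290,180:280];cv2.imwrite("pics/side9.png",cv2.resize(i,None,fx=6,fy=6,interpolation=2))
E
```

```text
t 45.65 tool [ 476.4 -262.    78.3] tip case [-45.6 -75. ] tipz 53.3 Fcase [-0.35  0.13] -0.01 xax [-0.005  0.002 -1.   ] zang 1.092 w -0.003
```

View pics/side9.png

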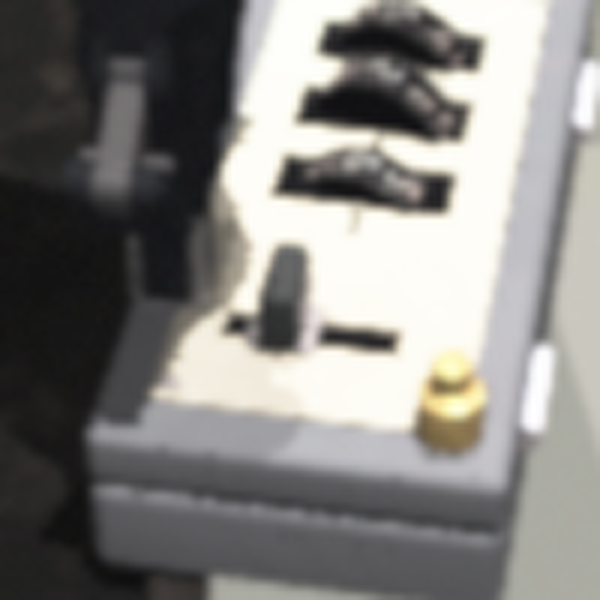

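Request:
carry_out --moves '[[1,[4.4,-2.3,0],[0,0,0]],[1,[3.6,-1.8,0],[0,0,0]],[1,[1.8,-0.9,0],[0,0,0]],[1,[1.3,-0.7,0],[0,0,0]],[1,[0.9,-0.5,0],[0,0,0]]]'

```text
t: 46.2
tool_pos: [491.4, -267.7, 80.0]
tcp_rot: [1.44, 1.568, 2.534]
wrist_force: [0.1, -0.1, -0.9]
gripper_width: 0.0
```

Request:
carry_out --moves '[[1,[1.3,-0.7,0],[0,0,0]],[1,[1.3,-0.7,0],[0,0,0]],[1,[1.3,-0.7,0],[0,0,0]],[1,[1.3,-0.7,0],[0,0,0]],[1,[1.3,-0.7,0],[0,0,0]]]'

```text
t: 46.7
tool_pos: [496.9, -270.5, 80.0]
tcp_rot: [1.402, 1.565, 2.497]
wrist_force: [-1.9, 0.1, 1.8]
gripper_width: -0.002
```

```bash
python3 - <<'E'
from h import *
st()
E
```

```text
t 46.7 tool [ 496.9 -270.5   80. ] tip case [-23.6 -73.1] tipz 55.0 Fcase [-1.77 -0.75] 1.77 xax [-0.005  0.004 -1.   ] zang 1.095 w -0.002
```

Request:
carry_out --moves '[[1,[1.5,-0.8,-0.2],[0,0,0]],[1,[1.5,-0.8,-0.1],[0,0,0]],[1,[1.5,-0.8,-0.1],[0,0,0]],[1,[1.5,-0.8,0],[0,0,0]],[1,[1.5,-0.8,0],[0,0,0]]]'

```text
t: 47.2
tool_pos: [504.9, -274.8, 79.5]
tcp_rot: [1.411, 1.564, 2.505]
wrist_force: [-2.0, 1.6, 1.5]
gripper_width: 0.0
```

```bash
python3 - <<'E'
from h import *
st()
E
```

```text
t 47.2 tool [ 504.9 -274.8   79.5] tip case [-14.5 -73.2] tipz 54.5 Fcase [-2.53  0.53] 1.49 xax [-0.005  0.004 -1.   ] zang 1.095 w 0.0
```

Request:
carry_out --moves '[[1,[1.2,-0.6,0],[0,0,0]],[1,[1.2,-0.6,0],[0,0,0]],[1,[1.2,-0.6,0],[0,0,0]],[1,[1.2,-0.6,0],[0,0,0]],[1,[1.2,-0.6,0],[0,0,0]]]'

```text
t: 47.7
tool_pos: [504.9, -274.9, 78.5]
tcp_rot: [1.473, 1.549, 2.567]
wrist_force: [-6.1, 3.0, 5.0]
gripper_width: -0.0
```

```bash
python3 - <<'E'
from h import *
st()
E
```

```text
t 47.7 tool [ 504.9 -274.9   78.5] tip case [-14.8 -73.3] tipz 53.5 Fcase [-6.83 -0.17] 5.01 xax [-0.018  0.012 -1.   ] zang 1.094 w -0.0
```

Request:
carry_out --moves '[[1,[-4,2,0],[0,0,0]],[1,[-12,6,0],[-0.01,-0.015,0]],[1,[-15,8,10],[0,0,0]],[1,[-30,15,25],[0,0,0]],[1,[-35,18,25],[0,0,0]]]'

```text
t: 48.2
tool_pos: [410.3, -227.1, 137.0]
tcp_rot: [-2.718, 1.567, -1.624]
wrist_force: [0.1, -0.4, 0.9]
gripper_width: -0.001
```

Request:
carry_out --moves '[[1,[-30,15,10],[0,0,0]],[1,[-20,10,10],[0,0,0]],[1,[0,0,0],[0,0,0]],[1,[0,0,0],[0,0,0]],[1,[0,0,0],[0,0,0]]]'

```text
t: 48.7
tool_pos: [358.5, -201.3, 160.8]
tcp_rot: [-1.523, 1.559, -0.429]
wrist_force: [0.8, -0.3, 0.2]
gripper_width: -0.002
```

```bash
python3 - <<'E'
from h import *
look('b5',('top','side'))
D={n:cv2.imread(f'pics/b5_{n}_full.png') for n in('top','side')}
unwrap('u5',{'top':D['top']},(1.7,4.7,-4.7))
a=cv2.resize(D['top'][150:250,210:340],None,fx=6,fy=6,interpolation=2);cv2.imwrite("pics/b5z.png",a)
b=cv2.resize(D['side'][170:290,190:290],None,fx=5,fy=5,interpolation=2);cv2.imwrite("pics/b5sz.png",b)
E
```

```text
t 48.7 tool [ 358.5 -201.3  160.8] tip case [-177.8  -75.2] tipz 135.8 Fcase [0.82 0.06] 0.23 xax [ 0.011 -0.005 -1.   ] zang 1.094 w -0.002
```

View pics/b5z.png

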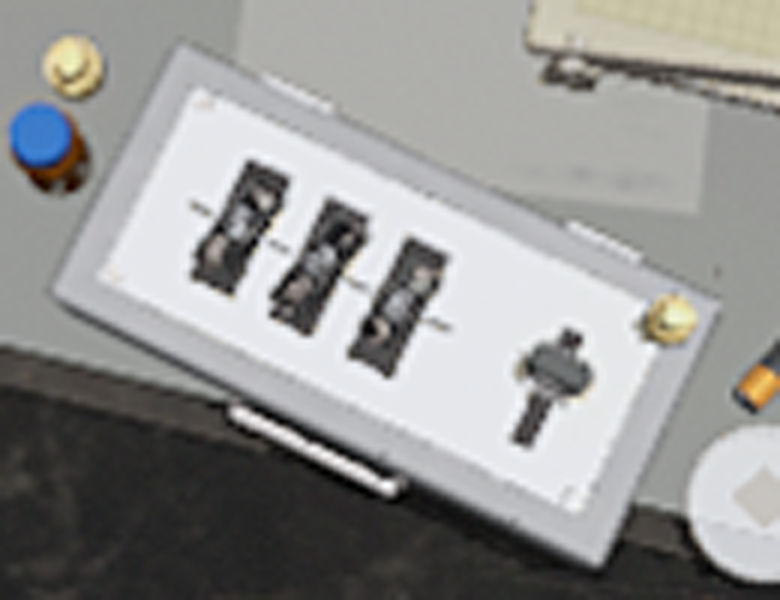

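View pics/b5sz.png

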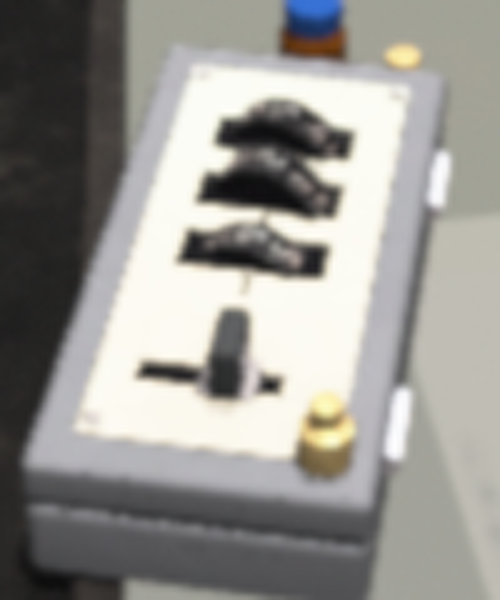

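View pics/u5.png

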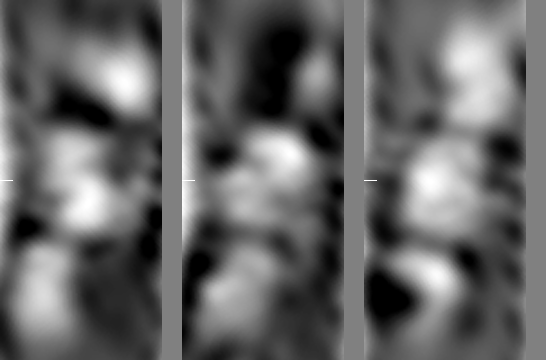

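```bash
python3 - <<'E'
from h import *
c,s=np.cos(TH),np.sin(TH);q=np.array([[c,-s],[s,c]]).T
for n,z,sl in(("top",85,(205,230,287,315)),("side",72,(228,255,212,252))):
    A=cv2.imread(f"pics/{n}0.png").astype(int).sum(2);B=cv2.imread(f"pics/b5_{n}_full.png").astype(int).sum(2)
    r0,r1,c0,c1=sl;D=(B-A)[r0:r1,c0:c1].astype(float);ys,xs=np.mgrid[r0:r1,c0:c1]
    best=None
    # shift by phase: template of tab patch A located in B
    a=cv2.imread(f"pics/{n}0.png");b=cv2.imread(f"pics/b5_{n}_full.png")
    (x0,y0,w,h)=(294,211,13,9) if n=="top" else (222,230,10,16)
    k=8;ta=cv2.resize(a[y0:y0+h,x0:x0+w],None,fx=k,fy=k,interpolation=2);rb=cv2.resize(b[y0-10:y0+h+8,x0-4:x0+w+14],None,fx=k,fy=k,interpolation=2)
    m=cv2.minMaxLoc(cv2.matchTemplate(rb,ta,cv2.TM_CCOEFF_NORMED));d=np.array(m[3])/k-[4,10]
    p=np.array([[x0+w/2,y0+h/2]]);W=onz(n,np.r_[p,p+d],z)[:,:2];print(n,m[1],d,"travel case",q@(W[1]-W[0]))
E
```

```text
top 0.9323927760124207 [ 2.625 -5.625] travel case [14.79490523  0.22717197]
side 0.9920949339866638 [8.375 1.   ] travel case [1.51042652e+01 9.91984554e-03]
```

Both views measure about 15 mm of bolt travel (14.8 and 15.1), so it is fully open. I hand in.

```bash
python3 -c "
from rig import sign_off
print(sign_off())"
```

```text
the job is handed in; nothing more can be done
None
```

The case is unlocked: the wheels read 5 - 2 - 6 and the bolt is fully open. I handed the job in at about 49 s of the 72 s, with the arm drawn back clear of the case.

- **Wheels:** I rolled wheels 1 and 2 back to their low stops to count from there, then forward to 5 and 2. Wheel 3 I rolled about 3 digits and identified as 6 from the picture (5 above, 7 below). A fine correction followed on each. In the last top view, 5 and 2 sit within about 0.03 rad of the index lines. The 6 is about 0.05–0.08 rad low, still inside the 0.14 rad tolerance.
- **Bolt:** It slid at about 2 N, then came up against its end stop at about 7 N. The pictures give 14.8 mm (top) and 15.1 mm (side) of travel, against 15 mm for fully open.
- **Surroundings:** In the last pictures the vial, the two weights, the petri dish and the battery look unmoved, by eye only.

**Checks that disagreed:**
- **Camera positions:** The two cameras differed by about 5 mm on where the case lies across its width.
- **Fingertip length:** The fingertips came out only about 9 mm ahead of the TCP by touch, not 25 mm, so I took all heights from contact.
- **Press on wheels 1 and 2:** The readings rose briefly to 11.6 N and 10.7 N. That is above the 4–8 N wanted but under the 14 N limit. I only read the force between calls, so short peaks in between were not seen.

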